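Hang the stamps on the revolving rack and lock it

TASK

Put the hand stamps that stand about on the cutting mat away on the revolving stamp rack: loosen the wing nut on top until the head turns freely, turn empty forks to the gap in the retaining hoop and hang each stamp upright in a fork of its own, behind the upturned tips. Then tighten the wing nut again, clockwise right down to its stop, so that the head is locked. Leave the stamps already on the rack hanging, and do not disturb the other things on the mat.

Things in the scene. Friction and masses are not known exactly. Their poses are not given: they have to be found in the camera images.
- stamp_red: hand stamp, 90 mm tall, about 0.12 kg: foot disc 46 mm across, 18 mm high, red printing face; brass neck 10 mm across up to 48 mm; brass collar 34 mm across from 48 to 53 mm; boxwood handle 26 mm across up to 90 mm. Origin: centre of the foot's underside, z up the handle. Stands upright on the mat, or is absent from this start.
- stamp_blue: hand stamp, 90 mm tall, about 0.12 kg: foot disc 46 mm across, 18 mm high, blue printing face; brass neck 10 mm across up to 48 mm; brass collar 34 mm across from 48 to 53 mm; boxwood handle 26 mm across up to 90 mm. Origin: centre of the foot's underside, z up the handle. Stands upright on the mat, or is absent from this start.
- stamp_yellow: hand stamp, 90 mm tall, about 0.12 kg: foot disc 46 mm across, 18 mm high, yellow printing face; brass neck 10 mm across up to 48 mm; brass collar 34 mm across from 48 to 53 mm; boxwood handle 26 mm across up to 90 mm. Origin: centre of the foot's underside, z up the handle. Stands upright on the mat, or is absent from this start.
- hung2: hand stamp, 90 mm tall, about 0.12 kg: foot disc 46 mm across, 18 mm high, black printing face; brass neck 10 mm across up to 48 mm; brass collar 34 mm across from 48 to 53 mm; boxwood handle 26 mm across up to 90 mm. Origin: centre of the foot's underside, z up the handle. If present, it already hangs in a fork of the rack.
- hung3: hand stamp, 90 mm tall, about 0.12 kg: foot disc 46 mm across, 18 mm high, black printing face; brass neck 10 mm across up to 48 mm; brass collar 34 mm across from 48 to 53 mm; boxwood handle 26 mm across up to 90 mm. Origin: centre of the foot's underside, z up the handle. If present, it already hangs in a fork of the rack.
- hung4: hand stamp, 90 mm tall, about 0.12 kg: foot disc 46 mm across, 18 mm high, black printing face; brass neck 10 mm across up to 48 mm; brass collar 34 mm across from 48 to 53 mm; boxwood handle 26 mm across up to 90 mm. Origin: centre of the foot's underside, z up the handle. If present, it already hangs in a fork of the rack.
- hung5: hand stamp, 90 mm tall, about 0.12 kg: foot disc 46 mm across, 18 mm high, black printing face; brass neck 10 mm across up to 48 mm; brass collar 34 mm across from 48 to 53 mm; boxwood handle 26 mm across up to 90 mm. Origin: centre of the foot's underside, z up the handle. If present, it already hangs in a fork of the rack.
- stand: fixed stand of the rack: grey foot 276 mm across, 12 mm thick; origin at its underside on the upright column's axis. A steel retaining hoop (8 mm bar, 260 mm across, 112 mm above the mat) runs round outside the hanging stamps, open only at the loading gap in the stand's -x direction, 48 degrees (105 mm) wide: a stamp can be passed into a fork only there, level and from outside.
- head (a joint): turn of the rack's head about the column (rad, 0 at the start, counter-clockwise from above, no end stops). The head is a plywood disc 172 mm across, 10 mm thick, its top 130 mm above the mat, with six forks. Once the wing nut has lifted the cap it turns with slight drag (0.05 N m) and stays where it is left; with the nut down it is locked.
- seat0 (a point): fork 0 of six (60 degrees apart): where the origin of a stamp lies when it hangs upright in this fork, 93.5 mm from the column's axis (91 to 97 mm will do). A fork is two level steel prongs pointing outwards, 6 mm thick, 17 mm apart inside, 29 mm over both, tops 48 mm above this point. The neck goes between them, the collar rests on their tops.
- seat1 (a point): fork 1 of six (60 degrees apart): where the origin of a stamp lies when it hangs upright in this fork, 93.5 mm from the column's axis (91 to 97 mm will do). The prongs reach 118 mm from the axis; their last 4 mm are turned up 5 mm, so the collar must come in higher than that and be lowered behind them.
- seat2 (a point): fork 2 of six (60 degrees apart): where the origin of a stamp lies when it hangs upright in this fork, 93.5 mm from the column's axis (91 to 97 mm will do). Built like forks 0 and 1.
- seat3 (a point): fork 3 of six (60 degrees apart): where the origin of a stamp lies when it hangs upright in this fork, 93.5 mm from the column's axis (91 to 97 mm will do). Built like forks 0 and 1.
- seat4 (a point): fork 4 of six (60 degrees apart): where the origin of a stamp lies when it hangs upright in this fork, 93.5 mm from the column's axis (91 to 97 mm will do). Built like forks 0 and 1.
- seat5 (a point): fork 5 of six (60 degrees apart): where the origin of a stamp lies when it hangs upright in this fork, 93.5 mm from the column's axis (91 to 97 mm will do). Built like forks 0 and 1.
- turn_post (a point): centre of the top of the turning post, an upright black dowel 14 mm across and 40 mm high on top of the head's disc, 58 mm from the column's axis, by which the head is turned.
- wing_nut (a joint): turn of the brass wing nut on the column (rad; 0 = down at its hard stop, as at the start; grows counter-clockwise from above = loosening, to 3.2). It rises 2.5 mm per rad with the cap: the balls are clear of the teeth from 1.9 rad on. It takes 0.3 N m to turn, a little more while the balls enter the teeth, and is solid at the stop (0.8 N m is ample). It stays where it is left.
- wing_grip (a point): grip point of the wing nut, on its axis (the column's), 8 mm below the top of the wings. x axis: along the two wings, 80 mm tip to tip, 8 mm thick, 26 mm high, flat-sided; a gap of 12 mm between them. The hub, 24 mm across, ends 17 mm below this point. The wing tips pass 11 mm from the turning post.
- cap: steel index cap under the wing nut, 60 x 8 mm, does not turn; origin: middle of its underside. Its three balls lock the head between any of twelve roof-shaped teeth (5 mm high, 30 degrees apart) on the disc. Coming down, they centre the head, turning it up to 15 degrees; should they land right on top of the teeth, the nut sticks near 1.8 rad: turn the head a little.
- lino_block: carved lino block 150 x 100 x 23 mm lying on the mat, origin at the centre of its underside; leave it alone.
- graver: graver with a mushroom handle, 120 mm long, lying on the mat along its x axis; leave it alone.
- pencil_blue: blue pencil, 175 mm long, 7.5 mm thick, lying on the mat along its x axis; leave it alone.
- pencil_orange: orange pencil, 175 mm long, 7.5 mm thick, lying on the mat along its x axis; leave it alone.
Mind the look-alikes: they are no part of the job. Leave any purple or turquoise look-alike of the stamp_yellow alone. Leave any orange look-alike of the hung4 alone.

How it is judged:
By the outcome, as a careful person would: the job done as asked, in the order asked, and still so for the second after the job is handed in, with the robot touching nothing.
Of stamp_red, stamp_blue, stamp_yellow only 2 to 3 are there at a start; the rules pass over those that are not, and their reading is None.
Of hung2, hung3, hung4, hung5 only 2 to 3 are there at a start; the rules pass over those that are not, and their reading is None.
At some moment in a run one of stamp_red, stamp_blue, stamp_yellow may be knocked a few centimetres aside while the robot is not near it.
Once in a run the grip may slacken for a moment while it holds something.
It also fails if it takes over 210 s, if anything falls off the work surface, if the arm or the gripper's body presses on something with over 40 N, if the wrist force passes 120 N, or if a joint passes its speed limit or range.

ROBOT

A 6-joint arm with a two-finger parallel gripper is mounted at the origin on the work surface. World frame = base frame: x ahead of the robot, y to its left, z up, the work surface at z = 0. Lengths are in m, angles in rad, forces in N, time in s.
With the tool pointing down it reaches from about 0.375 to 0.9 m from the base axis. Payload 3.1 kg.
Tool frame: the origin (TCP) lies where the fingers leave the gripper's body, on its centre line; the fingertips stand manip.tip_reach ahead of it and the grasp point (between the pads) lies 54 mm ahead of it (manip.tip_reach is the distance from the TCP to the fingertips, in m); z points along the fingers, y is the direction in which the jaws open and shut (so a half turn about z gives the same grasp; the last joint's range is limited). The gripper opens to 85 mm and grips with 20 to 120 N. Pads are 22 mm wide; open, the fingers measure 114 mm over their backs; the gripper's body (76 mm by 85 mm) begins 54 mm behind the grasp point. The pads swing forward as they close: fully open they stand 13 mm farther back than shut.
Start: joints at [1.024, 0.527, 1.433, -0, 1.181, -0.178], TCP at [0.225, 0.583, 0.304] pointing down, gripper open.
Joint ranges: [-3.08, 3.08], [-0.75, 2.2], [0.22, 2.44], [-1.43, 4.57], [0, 2.65], [-2.85, 2.85]. Speed limits (rad/s): [2.79, 2.79, 3.14, 3.14, 3.14, 3.14].

INTERFACE

Orientations are given as a unit quaternion [x, y, z, w].
In Python, from station import manip, cams, order gives the robot as it stands. The module is installed in compiled form; this text tells all that it offers.
- The arm moves only by the tool drive_tool, never from a script. Its arguments are lists of equal length, an entry for each row: "linear": the shift along the tool's x, y, z in mm, a list of three; "rot": the turn, a rotation vector about the tool's x, y, z in degrees, a list of three; "hand": the finger opening in mm, from 0 to 85.4. A call has 1 to 20 rows; each row shifts and turns the pose as measured when the row begins, along the tool's axes as they then stand; what a row does not reach is not made up. A row lasts 1/12 s, in which the tool goes at most 41.7 mm and 7.16 degrees, less where a joint would pass 70% of its speed; a pose out of reach is approached as far as the arm can. A call with a gripper value outside its range is refused whole. The fingers move at their own pace and stop on an object; "force" is the grip in N (left out, the last holds). Time passes only in rows, so rows that do not move let the fingers close. It gives the time, the measured TCP pose, the force and the opening at its end, in the units of the state.
- manip.sense(): the state, without advancing time (a new reading comes with each control period).
- cams.snapshot(name): name is "scene" or "top" or "wrist"; returns the picture (480x640x3 uint8, red, green, blue); there is no depth.
- cams.camera_model(name): a dict with "vfov" (degrees; the focal length in pixels is half the picture's height over the tangent of half this angle, whatever the lens; pixels are square), "cx", "cy" (the principal point, pixels), "rvec" (rotation vector, rad) and "tvec" (3), from world to camera coordinates, as OpenCV has them. Camera axes: x right, y down, z forward; pixel columns grow to the right and rows downward; lengths in m; the calibration is good to about 2 mm. A picture is of the moment at which its call begins: read the wrist's pose just before it. camera_model takes no time and is no camera call; for the wrist camera it gives the pose at the moment of the call.
- order.sign_off(): hands the job in, once; it reports no verdict.
Trained networks look in the newest picture that a camera, given by its name, has taken for a name from the list of things; names that differ only in an ending like _2 or _b are one class to them, and where a whole thing is asked for, a point or a joint stands for the part that bears it (a point fixed in the world has none). Each returns a list of dicts, best first, with "score" (0 to 1); they miss things now and then, are a little off and sometimes report something else, mostly with a low value. They report only what shows in the picture. A call takes as long as a camera call. They do not tell look-alikes from the thing itself.
- cams.regions_of(label, camera): "pixels" (480x640 bool, what is visible of it) and "rect" ([left, top, right, bottom] in pixels, round what is visible of it).
- cams.spot_point(label, camera): "at" ([column, row] in pixels: a listed point, or the origin of a listed thing).
The state is a dict: "t": time; "q": joint angles; "qd": joint speeds; "tau": joint torques, N m; "tcp_pos": TCP position; "tool_rot": TCP orientation; "force": force on the tool from outside, world axes, zero at the start; "ft_torque": the same for the moment, N m; "finger_gap": opening from 0.0 (shut) to 1.0 (fully open).
Only numpy, scipy, OpenCV 4.12 (cv2) and the standard library are available. Lean on these libraries where they do the work, as an engineer would, in place of code of your own. Each camera call takes 0.05 s, during which the arm holds its last target. There are 200 camera calls.

## Working session

There is one attempt and no reset: what is moved stays moved. The work goes in short steps, Python scripts to look and compute and a tool call to move; the robot and the scene stay as the last step left them, time stands still between calls to the robot, and variables do not carry over. Pictures are saved under pics/ and viewed, about 12 in all and at most 16, crops included, and the job is handed in when it is done.

Besides the shell and the picture viewer there is one more tool, called after "Request:" in YAML: its name, and indented under it one key for each argument. drive_tool: Moves the arm, as the interface text tells. Its arguments: {"type":"object","properties":{"linear":{"type":"array","items":{"type":"array","items":{"type":"number"}}},"rot":{"type":"array","items":{"type":"array","items":{"type":"number"}}},"hand":{"type":"array","items":{"type":"number"}},"force":{"type":"number"}},"required":["linear","rot","hand"]}

```bash
mkdir -p pics; ls; python3 - <<'E'
from station import manip,cams,order
import cv2,json
s=manip.sense();print({k:(v if isinstance(v,float) else [round(float(x),3) for x in v]) if k!='finger_gap' else v for k,v in s.items()})
print(manip.tip_reach)
for n in("scene","top"):
    im=cams.snapshot(n);cv2.imwrite(f"pics/{n}0.png",im[:,:,::-1]);print(n,cams.camera_model(n))
print(cams.camera_model("wrist"))
E
```

```text
pics
{'t': 0.0, 'q': [1.025, 0.528, 1.434, 0.0, 1.181, -0.179], 'qd': [-0.001, -0.0, 0.0, 0.0, -0.0, -0.0], 'tau': [0.0, -44.235, -17.802, -0.0, 0.009, 0.0], 'tcp_pos': [0.224, 0.583, 0.303], 'tool_rot': [0.183, 0.983, -0.001, -0.0], 'force': [-0.471, -0.88, -0.397], 'ft_torque': [-0.005, -0.034, -0.02], 'finger_gap': 0.9969284790611614}
0.0726
scene {'vfov': 49.02823678676949, 'cx': 324.1884033068066, 'cy': 240.6431579829575, 'rvec': array([ 2.00581952,  1.17685168, -0.55844152]), 'tvec': array([-0.19978503, -0.22765569,  1.51962155])}
top {'vfov': 49.15716109329395, 'cx': 321.53927691221423, 'cy': 245.09567018777977, 'rvec': array([ 2.17458353, -2.11902161,  0.12582191]), 'tvec': array([-0.04167337,  0.54440296,  1.1991942 ])}
{'vfov': 62.92042597731832, 'cx': 328.3358971555308, 'cy': 238.9942655312128, 'rvec': array([-2.38879144, -1.63947344, -0.23284201]), 'tvec': array([-0.62343898, -0.03589303,  0.37899578])}
```

View pics/top0.png

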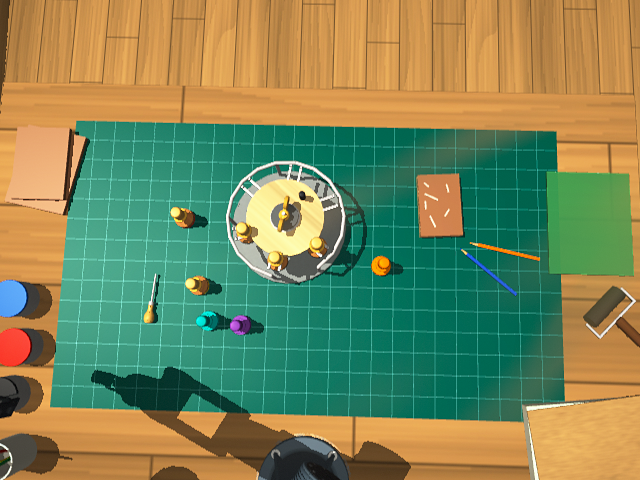

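View pics/scene0.png

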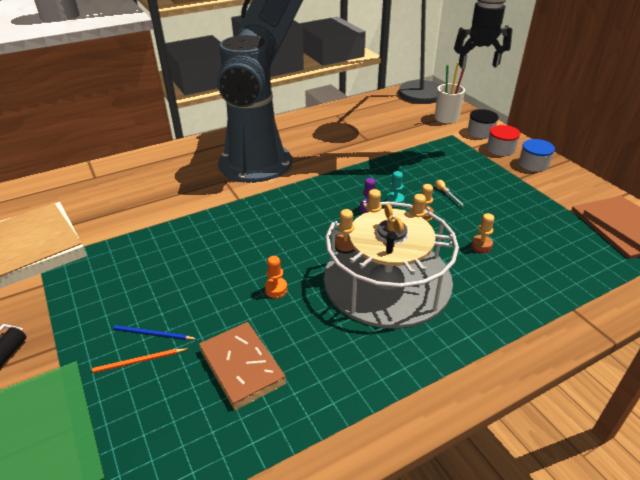

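```bash
cat > h.py <<'E'
import numpy as np,cv2
from station import manip,cams,order
from scipy.spatial.transform import Rotation as R
def cam(n):
    m=cams.camera_model(n);f=240/np.tan(np.radians(m['vfov'])/2)
    K=np.array([[f,0,m['cx']],[0,f,m['cy']],[0,0,1]])
    return K,cv2.Rodrigues(np.array(m['rvec']))[0],np.array(m['tvec'])
def world(c,px,z):
    K,Rm,t=c
    d=Rm.T@np.linalg.inv(K)@np.array([px[0],px[1],1.]);o=-Rm.T@t
    return o+d*(z-o[2])/d[2]
def proj(c,P):
    K,Rm,t=c
    p=(np.atleast_2d(P)@Rm.T+t)@K.T
    return p[:,:2]/p[:,2:]
def pose():
    s=manip.sense();return np.array(s['tcp_pos']),R.from_quat(s['tool_rot'])
E
python3 - <<'E'
from h import *
c=cam("top");cs=cam("scene")
im=cams.snapshot("top")
cv2.imwrite("pics/top1.png",cv2.resize(im[150:290,160:360],None,fx=4,fy=4,interpolation=cv2.INTER_CUBIC)[:,:,::-1])
for l,z in [("stand",0),("wing_grip",.17),("turn_post",.17),("cap",.14)]+[(f"seat{i}",.07) for i in range(6)]+[("stamp_red",0),("stamp_blue",0),("stamp_yellow",0),("hung2",.07),("hung4",.07)]:
    for d in cams.spot_point(l,"top")[:4]:
        print(l,round(d['score'],2),np.round(d['at'],1),world(c,d['at'],z).round(3))
for p in [(181,211),(195,281)]: print(world(c,p,.09).round(3))
E
```

```text
wing_grip 0.77 [284.2 213.1] [0.594 0.051 0.17 ]
turn_post 0.74 [300.9 194.3] [0.635 0.017 0.17 ]
cap 0.93 [283.7 218.4] [0.588 0.054 0.14 ]
stamp_red 0.73 [186.8 221.3] [0.6   0.304 0.   ]
stamp_yellow 0.84 [241.5 324.2] [0.355 0.158 0.   ]
stamp_yellow 0.78 [210.7 318.9] [0.366 0.232 0.   ]
hung2 0.81 [275.7 257. ] [0.511 0.076 0.07 ]
hung2 0.72 [244.5 230.4] [0.57 0.15 0.07]
hung2 0.72 [317.8 248.3] [ 0.533 -0.02   0.07 ]
hung2 0.67 [381.3 266.7] [ 0.495 -0.165  0.07 ]
hung4 0.81 [275.7 257. ] [0.511 0.076 0.07 ]
hung4 0.72 [244.5 230.4] [0.57 0.15 0.07]
hung4 0.72 [317.8 248.3] [ 0.533 -0.02   0.07 ]
hung4 0.67 [381.3 266.7] [ 0.495 -0.165  0.07 ]
[0.608 0.293 0.09 ]
[0.45  0.252 0.09 ]
```

View pics/top1.png

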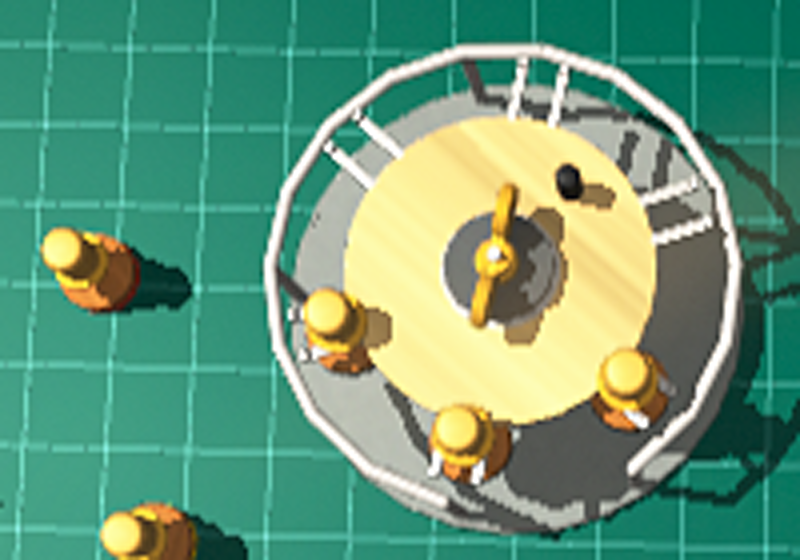

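```bash
python3 - <<'E'
from h import *
c=cam("top");cs=cam("scene")
f=lambda p:(160+p[0]/4-.4,150+p[1]/4-.4)
P=np.array([world(c,f(p),.112)[:2] for p in [(273,265),(736,260),(505,50),(315,395),(445,503),(632,470),(640,100),(345,125)]])
A=np.c_[2*P,np.ones(len(P))];s=np.linalg.lstsq(A,(P**2).sum(1),rcond=None)[0];C=s[:2];print("hoop C",C,"r",np.sqrt(s[2]+C@C), "res",np.hypot(*(P-C).T).round(4))
for i in (4,5): print("gap end ang",np.degrees(np.arctan2(*(P[i]-C)[::-1])))
a=world(c,f((510,190)),.175);b=world(c,f((480,320)),.175);print(a,b,np.degrees(np.arctan2(*(a-b)[1::-1])),(a+b)/2)
print("post",[ (world(c,f(p),.17)[:2]).round(3) for p in [(569,172)]])
for p in [(331,310),(459,430),(626,371)]:
  w=world(c,f(p),.17)[:2];print("hung top",w,np.hypot(*(w-C)),np.degrees(np.arctan2(*(w-C)[::-1])))
for p,q in [((120.5+0,130),None)]:pass
# triangulate: hung tops & nut
def tri(pt,ps):
    Pm=lambda c:c[0]@np.c_[c[1],c[2]]
    X=cv2.triangulatePoints(Pm(c),Pm(cs),np.array(pt,float).reshape(2,1),np.array(ps,float).reshape(2,1));return (X[:3]/X[3]).ravel()
im=cams.snapshot("scene")
cv2.imwrite("pics/scene1.png",cv2.resize(im[170:310,320:500],None,fx=4,fy=4,interpolation=cv2.INTER_CUBIC)[:,:,::-1])
print("stamps",world(c,(177,211),.09).round(3),world(c,(192.5,283),.09).round(3))
t,Rr=pose();K,Rm,tv=cam("wrist");o=-Rm.T@tv
print("cam in tool",Rr.inv().apply(o-t).round(4),"cam axes in tool",(Rr.inv().as_matrix()@Rm.T).round(3))
E
```

```text
hoop C [0.5917286  0.05133575] r 0.12776378594426244 res [0.1303 0.128  0.1303 0.1239 0.1295 0.1281 0.1254 0.1264]
gap end ang 166.97707391066857
gap end ang -145.37392637900908
[0.62732917 0.04566675 0.175     ] [0.55746448 0.05893738 0.175     ] -10.755067542346353 [0.59239682 0.05230206 0.175     ]
post [array([0.639, 0.015])]
hung top [0.56165722 0.13821375] 0.09193516935652946 109.09244807834509
hung top [0.49980905 0.06824662] 0.09346219136418459 169.57559561694856
hung top [ 0.53310507 -0.01815588] 0.09091646727503168 -130.1511660989847
stamps [0.608 0.303 0.09 ] [0.446 0.257 0.09 ]
cam in tool [ 0.0716 -0.0006 -0.0699] cam axes in tool [[-0.    -0.96  -0.281]
 [ 1.    -0.     0.   ]
 [-0.    -0.281  0.96 ]]
```

View pics/scene1.png

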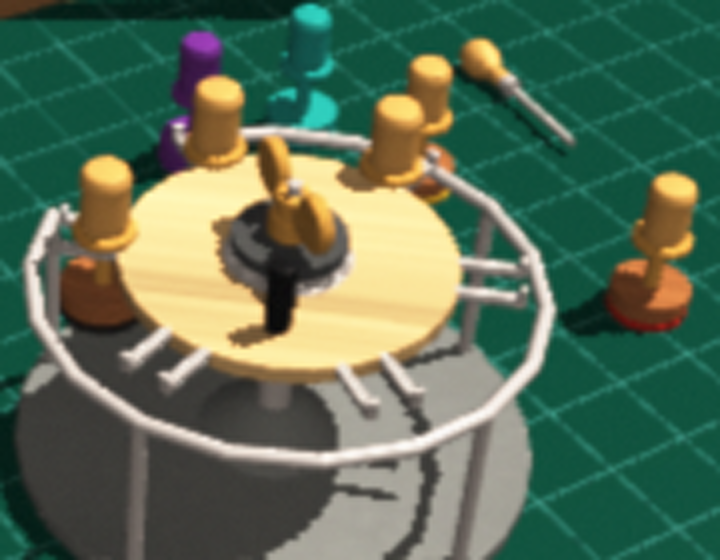

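Request:
drive_tool:
  linear:
    - [-33.4, -22.7, -1.7]
    - [-33.4, -22.7, -1.7]
    - [-33.4, -22.7, -1.7]
    - [-33.4, -22.7, -1.7]
    - [-33.4, -22.7, -1.7]
    - [-33.4, -22.7, -1.7]
    - [-33.4, -22.7, -1.7]
    - [-33.4, -22.7, -1.7]
    - [-33.4, -22.7, -1.7]
    - [-33.4, -22.7, -1.7]
    - [-33.4, -22.7, -1.7]
    - [-33.4, -22.7, -1.7]
    - [-33.4, -22.7, -1.7]
    - [-33.4, -22.7, -1.7]
    - [-33.4, -22.7, -1.7]
    - [-33.4, -22.7, -1.7]
  rot:
    - [0, 0, 0]
    - [0, 0, 0]
    - [0, 0, 0]
    - [0, 0, 0]
    - [0, 0, 0]
    - [0, 0, 0]
    - [0, 0, 0]
    - [0, 0, 0]
    - [0, 0, 0]
    - [0, 0, 0]
    - [0, 0, 0]
    - [0, 0, 0]
    - [0, 0, 0]
    - [0, 0, 0]
    - [0, 0, 0]
    - [0, 0, 0]
  hand: [60, 60, 60, 60, 60, 60, 60, 60, 60, 60, 60, 60, 60, 60, 60, 60]

```text
t: 2.28
tcp_pos: [0.6031, 0.0445, 0.3319]
tool_rot: [0.175, 0.985, 0.005, 0.003]
force: [1.2, 0.5, 0.2]
finger_gap: 0.698
```

Request:
drive_tool:
  linear:
    - [0, 0, 0]
    - [0, 0, 0]
    - [0, 0, 0]
    - [0, 0, 0]
    - [0, 0, 0]
    - [0, 0, 0]
    - [0, 0, 0]
    - [0, 0, 0]
    - [0, 0, 0]
    - [0, 0, 0]
    - [0, 0, 0]
    - [0, 0, 0]
    - [0, 0, 0]
    - [0, 0, 0]
    - [0, 0, 0]
    - [0, 0, 0]
    - [0, 0, 0]
    - [0, 0, 0]
    - [0, 0, 0]
    - [0, 0, 0]
  rot:
    - [0, 0, 7.1]
    - [0, 0, 7.1]
    - [0, 0, 7.1]
    - [0, 0, 7.1]
    - [0, 0, 7.1]
    - [0, 0, 7.1]
    - [0, 0, 7.1]
    - [0, 0, 7.1]
    - [0, 0, 7.1]
    - [0, 0, 7.1]
    - [0, 0, 7.1]
    - [0, 0, 7.1]
    - [0, 0, 7.1]
    - [0, 0, 7.1]
    - [0, 0, 7.1]
    - [0, 0, 7.1]
    - [0, 0, 7.1]
    - [0, 0, 7.1]
    - [0, 0, 7.1]
    - [0, 0, 7.1]
  hand: [60, 60, 60, 60, 60, 60, 60, 60, 60, 60, 60, 60, 60, 60, 60, 60, 60, 60, 60, 60]

```text
t: 3.95
tcp_pos: [0.6105, 0.0313, 0.3321]
tool_rot: [0.99, 0.142, 0.007, -0.001]
force: [-0.6, 0.5, -0.0]
finger_gap: 0.705
```

```bash
cat >> h.py <<'E'
def yaw():
    t,r=pose();y=r.as_matrix()[:,1];return np.degrees(np.arctan2(y[1],y[0]))
def rows(x,y,z,yw):
    """shift (mm) and turn (deg) in tool axes to TCP x,y,z, tool down, tool-y at yaw yw"""
    t,r=pose();a=np.radians(yw);Y=np.array([np.cos(a),np.sin(a),0]);Z=np.array([0,0,-1.])
    T=R.from_matrix(np.c_[np.cross(Y,Z),Y,Z])
    print("lin",(r.inv().apply(np.array([x,y,z])-t)*1000).round(1),"rot",np.degrees((r.inv()*T).as_rotvec()).round(2),"| at",t.round(4),"yaw",round(yaw(),1),"q6",round(manip.sense()['q'][5],2),"F",np.round(manip.sense()['force'],1),"gap",round(manip.sense()['finger_gap'],3))
E
python3 - <<'E'
from h import *
rows(.592,.052,.33,-100.75)
im=cams.snapshot("wrist");c=cam("wrist")
cv2.imwrite("pics/w1.png",im[:,:,::-1])
for l,z in [("wing_grip",.17),("turn_post",.17),("cap",.14)]+[(f"seat{i}",.07) for i in range(6)]+[("hung2",.07)]:
    for d in cams.spot_point(l,"wrist")[:4]:
        print(l,round(d['score'],2),np.round(d['at'],1),world(c,d['at'],z).round(4))
E
```

```text
lin [-12.  -25.1   2. ] rot [-0.24 -0.83 27.04] | at [0.6105 0.0313 0.3321] yaw -73.7 q6 1.15 F [-0.6  0.5 -0. ] gap 0.705
wing_grip 0.72 [282.3 267.1] [0.5901 0.0554 0.17  ]
wing_grip 0.59 [188.8 239.8] [0.5914 0.1153 0.17  ]
turn_post 0.56 [365.7 215.1] [0.6365 0.015  0.17  ]
cap 0.6 [293.5 249.7] [0.5935 0.0517 0.14  ]
hung2 0.96 [189.5 239.6] [0.5545 0.1427 0.07  ]
hung2 0.96 [468.6 339.3] [ 0.531 -0.13   0.07 ]
hung2 0.86 [354.7 317. ] [ 0.5232 -0.0194  0.07  ]
hung2 0.43 [364.  212.8] [0.6202 0.002  0.07  ]
```

View pics/w1.png

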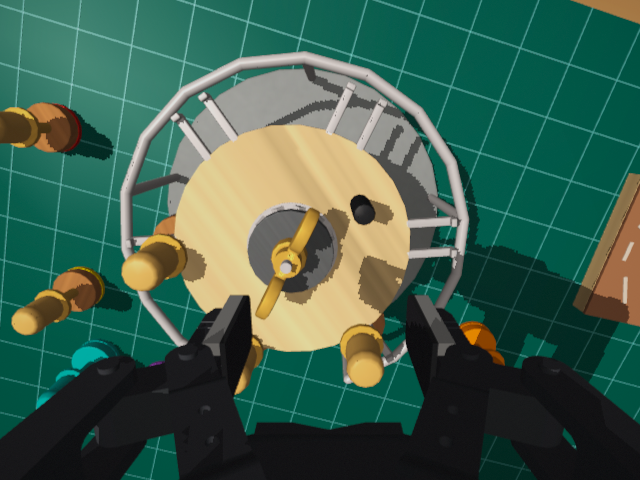

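```bash
python3 - <<'E'
from h import *
c=cam("wrist");ct=cam("top");f=lambda p:(160+p[0]/4-.4,150+p[1]/4-.4)
Pm=lambda c:c[0]@np.c_[c[1],c[2]]
def tri(p,q):
    X=cv2.triangulatePoints(Pm(ct),Pm(c),np.array(f(p),float).reshape(2,1),np.array(q,float).reshape(2,1));X=(X[:3]/X[3]).ravel();return X.round(4)
for n,p,q in [("wing far",(510,188),(313,211)),("wing near",(480,322),(264,316)),("post",(568,170),(361,204)),("hungR",(626,371),(365,371)),("hungL",(331,312),(140,275))]: print(n,tri(p,q))
for z in(.165,.175,.185):
  a,b=world(c,(313,212),z),world(c,(264,315),z);print(z,(a+b)/2,np.degrees(np.arctan2(*(a-b)[1::-1])),np.hypot(*(a-b)[:2]))
# disc rim at z=.13
for p in [(174,238),(410,235),(310,125),(290,352)]: print(world(c,p,.13).round(4))
E
```

```text
wing far [0.6298 0.0464 0.1688]
wing near [0.5564 0.0585 0.1751]
post [0.6417 0.0172 0.1606]
hungR [ 0.5332 -0.0181  0.1693]
hungL [0.5602 0.1381 0.1732]
0.165 [0.5900769  0.05229002 0.165     ] -8.862613672552746 0.07742673267517107
0.175 [0.5937682  0.05223216 0.175     ] -8.862613672552746 0.0741744112406047
0.185 [0.5974595  0.05217431 0.185     ] -8.86261367255276 0.07092208980603822
[0.5738 0.1366 0.13  ]
[ 0.6249 -0.0259  0.13  ]
[0.6774 0.064  0.13  ]
[0.5082 0.032  0.13  ]
```

Request:
drive_tool:
  linear:
    - [0, 0, 0]
    - [0, 0, 0]
    - [0, 0, 0]
    - [0, 0, 0]
    - [0, 0, 0]
  rot:
    - [0, 0, 6.6]
    - [0, 0, 6.6]
    - [0, 0, 6.6]
    - [0, 0, 6.6]
    - [0, 0, 0]
  hand: [50, 50, 50, 50, 50]

```text
t: 4.92
tcp_pos: [0.6106, 0.0313, 0.3321]
tool_rot: [0.996, -0.094, 0.007, -0.003]
force: [-1.0, 0.4, -0.2]
finger_gap: 0.588
```

```bash
python3 -c "
from h import *
rows(.592,.052,.27,-100)"
```

```text
lin [-22.9 -16.4  61.9] rot [-0.42 -0.74 -0.81] | at [0.6106 0.0313 0.3321] yaw -100.8 q6 1.62 F [-1.   0.4 -0.2] gap 0.588
```

Request:
drive_tool:
  linear:
    - [-7.6, -5.5, 20.6]
    - [-7.6, -5.5, 20.6]
    - [-7.6, -5.5, 20.6]
    - [0, 0, 0]
  rot:
    - [-0.4, -0.7, 0]
    - [0, 0, 0]
    - [0, 0, 0]
    - [0, 0, 0]
  hand: [35, 35, 35, 35]

```text
t: 5.25
tcp_pos: [0.5931, 0.0516, 0.2706]
tool_rot: [0.996, -0.088, 0.004, 0.0]
force: [-1.0, -0.2, -0.9]
finger_gap: 0.407
```

```bash
python3 - <<'E'
from h import *
rows(.592,.052,.226,-100)
im=cams.snapshot("wrist");c=cam("wrist")
cv2.imwrite("pics/w2.png",im[:,:,::-1])
E
```

```text
lin [-1.4 -0.2 44.6] rot [-0.01 -0.43 -0.11] | at [0.5931 0.0516 0.2706] yaw -100.1 q6 1.65 F [-1.  -0.2 -0.9] gap 0.407
```

View pics/w2.png

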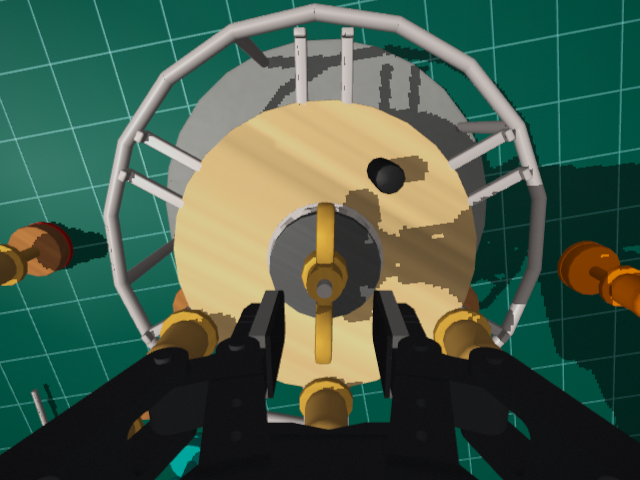

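Request:
drive_tool:
  linear:
    - [-0.7, 0, 15]
    - [-0.7, 0, 15]
    - [0, 0, 14]
    - [0, 0, 0]
    - [0, 0, 0]
    - [0, 0, 0]
    - [0, 0, 0]
    - [0, 0, 0]
  rot:
    - [0, -0.4, 0]
    - [0, 0, 0]
    - [0, 0, 0]
    - [0, 0, 0]
    - [0, 0, 0]
    - [0, 0, 0]
    - [0, 0, 0]
    - [0, 0, 0]
  hand: [35, 35, 35, 35, 0, 0, 0, 0]
  force: 90

```text
t: 5.97
tcp_pos: [0.6004, 0.0514, 0.2315]
tool_rot: [0.996, -0.087, 0.009, -0.003]
force: [0.3, -3.7, -6.1]
finger_gap: 0.066
```

```bash
python3 - <<'E'
from h import *
rows(.592,.052,.226,-100)
s=manip.sense();print(np.round(s['qd'],3),s['ft_torque'])
E
```

```text
lin [-8.5  0.9  5.4] rot [-0.41 -0.99  0.06] | at [0.6004 0.0514 0.2315] yaw -99.9 q6 1.64 F [ 0.3 -3.7 -6.1] gap 0.066
[ 0.002 -0.001 -0.004  0.005  0.003  0.   ] [-0.72973424  0.02753552 -0.21046698]
```

Request:
drive_tool:
  linear:
    - [0, 0, 0]
    - [0, 0, 0]
    - [-4, 0.4, 0]
    - [-4, 0.4, 0]
    - [0, 0, 0]
  rot:
    - [0, 0, 0]
    - [0, 0, 0]
    - [-0.2, -0.5, 0]
    - [-0.2, -0.5, 0]
    - [0, 0, 0]
  hand: [30, 30, 30, 30, 30]

```text
t: 6.38
tcp_pos: [0.5938, 0.051, 0.2348]
tool_rot: [0.996, -0.086, 0.002, 0.001]
force: [-0.1, -0.8, 0.0]
finger_gap: 0.352
```

```bash
python3 - <<'E'
from h import *
rows(.592,.052,.226,-100)
s=manip.sense();print(np.round(s['qd'],3),s['ft_torque'])
E
```

```text
lin [-1.9 -0.7  8.8] rot [ 0.07 -0.29  0.13] | at [0.5938 0.051  0.2348] yaw -99.9 q6 1.64 F [-0.1 -0.8  0. ] gap 0.352
[-0.004 -0.008 -0.012 -0.    -0.004 -0.001] [-0.02590187  0.03864021  0.05964796]
```

Request:
drive_tool:
  linear:
    - [-1, -0.4, 4]
    - [-1, -0.4, 3]
    - [0, 0, 0]
    - [0, 0, 0]
  rot:
    - [0, -0.3, 0]
    - [0, 0, 0]
    - [0, 0, 0]
    - [0, 0, 0]
  hand: [30, 30, 30, 30]

```text
t: 6.72
tcp_pos: [0.592, 0.052, 0.2283]
tool_rot: [0.996, -0.086, 0.001, 0.001]
force: [0.5, -0.3, -0.2]
finger_gap: 0.349
```

Request:
drive_tool:
  linear:
    - [0, 0, 0]
    - [0, 0, 0]
    - [0, 0, 0]
    - [0, 0, 0]
  rot:
    - [0, 0, 0]
    - [0, 0, 0]
    - [0, 0, 0]
    - [0, 0, 0]
  hand: [0, 0, 0, 0]
  force: 90

```text
t: 7.05
tcp_pos: [0.593, 0.0533, 0.2307]
tool_rot: [0.996, -0.088, 0.002, -0.001]
force: [0.9, -0.1, -1.1]
finger_gap: 0.065
```

```bash
python3 - <<'E'
from h import *
rows(.592,.052,.227,-100)
E
```

```text
lin [-0.8  1.4  3.7] rot [-0.18 -0.23 -0.09] | at [0.593  0.0533 0.2307] yaw -100.1 q6 1.65 F [ 0.9 -0.1 -1.1] gap 0.065
```

Request:
drive_tool:
  linear:
    - [0, 0, 0]
    - [0, 0, -0.3]
    - [0, 0, -0.3]
    - [0, 0, -0.3]
    - [0, 0, -0.3]
    - [0, 0, -0.3]
  rot:
    - [0, 0, -6]
    - [0, 0, -7]
    - [0, 0, -7]
    - [0, 0, -7]
    - [0, 0, -7]
    - [0, 0, -7]
  hand: [0, 0, 0, 0, 0, 0]
  force: 100

```text
t: 7.55
tcp_pos: [0.593, 0.0537, 0.2325]
tool_rot: [0.962, 0.274, 0.003, -0.002]
force: [-0.9, 1.3, 1.7]
finger_gap: 0.065
```

```bash
python3 - <<'E'
from h import *
rows(.592,.0525,.228,-50)
print(manip.sense()['ft_torque'])
E
```

```text
lin [-1.5  0.5  4.5] rot [-0.14 -0.38 -8.18] | at [0.593  0.0537 0.2325] yaw -58.2 q6 0.91 F [-0.9  1.3  1.7] gap 0.065
[-0.02352514  0.0395789  -0.48831647]
```

Request:
drive_tool:
  linear:
    - [0, 0, -0.3]
    - [0, 0, -0.3]
    - [0, 0, -0.3]
    - [0, 0, -0.3]
    - [0, 0, -0.3]
    - [0, 0, -0.3]
    - [0, 0, -0.3]
    - [0, 0, -0.3]
    - [0, 0, -0.3]
    - [0, 0, -0.3]
    - [0, 0, -0.3]
    - [0, 0, -0.3]
    - [0, 0, -0.3]
    - [0, 0, -0.3]
    - [0, 0, -0.3]
    - [0, 0, 0]
  rot:
    - [0, 0, -7]
    - [0, 0, -7]
    - [0, 0, -7]
    - [0, 0, -7]
    - [0, 0, -7]
    - [0, 0, -7]
    - [0, 0, -7]
    - [0, 0, -7]
    - [0, 0, -7]
    - [0, 0, -7]
    - [0, 0, -7]
    - [0, 0, -7]
    - [0, 0, -7]
    - [0, 0, -7]
    - [0, 0, -7]
    - [0, 0, 0]
  hand: [0, 0, 0, 0, 0, 0, 0, 0, 0, 0, 0, 0, 0, 0, 0, 0]

```text
t: 8.88
tcp_pos: [0.5918, 0.0534, 0.2373]
tool_rot: [0.347, 0.938, 0.006, -0.003]
force: [-0.4, -0.3, 1.4]
finger_gap: 0.064
```

```bash
python3 - <<'E'
from h import *
rows(.592,.0525,.28,50)
print(manip.sense()['ft_torque'])
E
```

```text
lin [ -0.3  -0.2 -42.8] rot [ 0.5  -0.55 -0.63] | at [0.5918 0.0534 0.2373] yaw 49.4 q6 -0.97 F [-0.4 -0.3  1.4] gap 0.064
[-0.04298635  0.08356155 -0.08272428]
```

Request:
drive_tool:
  linear:
    - [0, 0, 0]
    - [0, 0, 0]
    - [0, 0, -10]
    - [0, 0, -15]
    - [0, 0, -10]
    - [0, 0, 0]
  rot:
    - [0, 0, 0]
    - [0, 0, 0]
    - [0, 0, 0]
    - [0.3, -0.3, 0]
    - [0.3, -0.3, 0]
    - [0, 0, 0]
  hand: [35, 35, 35, 35, 35, 35]

```text
t: 9.38
tcp_pos: [0.592, 0.0529, 0.2735]
tool_rot: [0.351, 0.936, -0.002, -0.001]
force: [0.1, -0.4, 0.5]
finger_gap: 0.412
```

```bash
python3 - <<'E'
from h import *
rows(.6385,.0145,.265,50.5)
E
```

```text
lin [-60.3   1.7   8.6] rot [-0.23  0.01 -1.65] | at [0.592  0.0529 0.2735] yaw 48.9 q6 -0.95 F [ 0.1 -0.4  0.5] gap 0.412
```

Request:
drive_tool:
  linear:
    - [-20, 0.6, 0]
    - [-20, 0.6, 0]
    - [-20, 0.6, 4]
    - [0, 0, 4]
    - [0, 0, 0]
  rot:
    - [-0.2, 0, -1.6]
    - [0, 0, 0]
    - [0, 0, 0]
    - [0, 0, 0]
    - [0, 0, 0]
  hand: [40, 40, 40, 40, 40]

```text
t: 9.8
tcp_pos: [0.6401, 0.0156, 0.2677]
tool_rot: [0.338, 0.941, 0.0, 0.001]
force: [-0.9, -0.1, -0.0]
finger_gap: 0.47
```

```bash
python3 - <<'E'
from h import *
rows(.6385,.0145,.212,50.5)
im=cams.snapshot("wrist");c=cam("wrist")
cv2.imwrite("pics/w3.png",im[:,:,::-1])
print(proj(c,[[.637,.016,.17],[.6385,.0145,.17],[.592,.0533,.178]]))
E
```

```text
lin [ 0.7 -1.9 55.7] rot [0.07 0.15 0.01] | at [0.6401 0.0156 0.2677] yaw 50.5 q6 -1.03 F [-0.9 -0.1 -0. ] gap 0.47
[[325.60930837 278.65155116]
 [325.1762296  282.91040071]
 [325.65337789 149.6252657 ]]
```

View pics/w3.png

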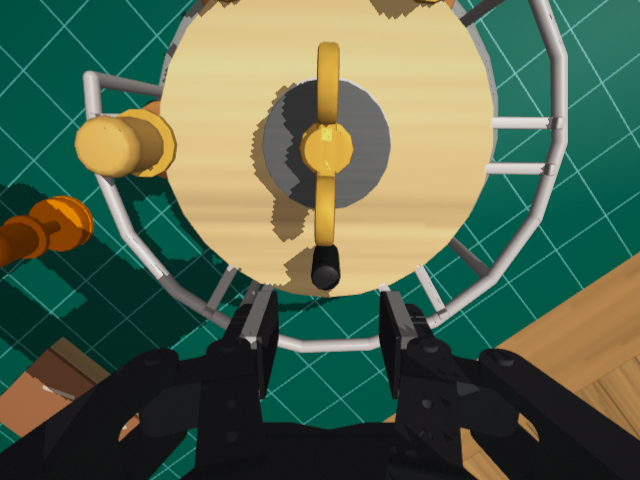

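Request:
drive_tool:
  linear:
    - [0.3, -1, 14]
    - [0.3, -1, 14]
    - [0, 0, 14]
    - [0, 0, 10]
    - [0, 0, 0]
  rot:
    - [0, 0, 0]
    - [0, 0, 0]
    - [0, 0, 0]
    - [0, 0, 0]
    - [0, 0, 0]
  hand: [40, 40, 40, 40, 40]

```text
t: 10.27
tcp_pos: [0.6357, 0.0171, 0.2156]
tool_rot: [0.337, 0.941, 0.0, 0.001]
force: [0.0, 0.2, -0.6]
finger_gap: 0.472
```

```bash
python3 - <<'E'
from h import *
rows(.6385,.0145,.212,50.5)
E
```

```text
lin [-3.8 -0.2  3.6] rot [0.09 0.14 0.09] | at [0.6357 0.0171 0.2156] yaw 50.6 q6 -1.03 F [ 0.   0.2 -0.6] gap 0.472
```

Request:
drive_tool:
  linear:
    - [-2, 0, 1.5]
    - [-1.8, 0, 1.5]
    - [0, 0, 0]
    - [0, 0, 0]
    - [0, 0, 0]
    - [0, 0, 0]
  rot:
    - [0, 0, 0]
    - [0, 0, 0]
    - [0, 0, 0]
    - [0, 0, 0]
    - [0, 0, 0]
    - [0, 0, 0]
  hand: [40, 40, 0, 0, 0, 0]
  force: 40

```text
t: 10.77
tcp_pos: [0.6384, 0.0156, 0.2138]
tool_rot: [0.337, 0.942, 0.0, 0.002]
force: [0.8, 0.5, -3.0]
finger_gap: 0.146
```

Request:
drive_tool:
  linear:
    - [0.2, -4, 0]
    - [0.4, -7, 0]
    - [0.45, -7.4, 0]
    - [0.45, -7.4, 0]
    - [0.45, -7.4, 0]
    - [0, 0, 0]
  rot:
    - [0, 0, 4]
    - [0, 0, 7]
    - [0, 0, 7]
    - [0, 0, 7]
    - [0, 0, 7]
    - [0, 0, 0]
  hand: [0, 0, 0, 0, 0, 0]

```text
t: 11.27
tcp_pos: [0.6095, -0.0036, 0.2138]
tool_rot: [0.59, 0.807, -0.0, 0.001]
force: [0.6, 0.6, -3.4]
finger_gap: 0.151
```

```bash
python3 - <<'E'
from h import *
rows(.6385,.0145,.212,20)
t,_=pose();d=t[:2]-[.592,.0533];print(np.hypot(*d),np.degrees(np.arctan2(d[1],d[0])),manip.sense()['ft_torque'])
E
```

```text
lin [ 8.5 33.1  1.8] rot [ 0.04  0.12 -2.35] | at [ 0.6095 -0.0036  0.2138] yaw 17.6 q6 -0.5 F [ 0.6  0.6 -3.4] gap 0.151
0.0595791355131008 -72.8891175001504 [ 0.01505267 -0.01483343 -0.09055931]
```

Request:
drive_tool:
  linear:
    - [0.2, -4, 0]
    - [0.4, -7, 0]
    - [0.45, -7.4, 0]
    - [0.45, -7.4, 0]
    - [0.45, -7.4, 0]
    - [0.45, -7.4, 0]
    - [0.45, -7.4, 0]
    - [0.45, -7.4, 0]
    - [0.45, -7.4, 0]
    - [0.3, -5, 0]
    - [0, 0, 0]
  rot:
    - [0, 0, 4]
    - [0, 0, 7]
    - [0, 0, 7]
    - [0, 0, 7]
    - [0, 0, 7]
    - [0, 0, 7]
    - [0, 0, 7]
    - [0, 0, 7]
    - [0, 0, 7]
    - [0, 0, 5]
    - [0, 0, 0]
  hand: [0, 0, 0, 0, 0, 0, 0, 0, 0, 0, 0]

```text
t: 12.18
tcp_pos: [0.5468, 0.0148, 0.2137]
tool_rot: [0.935, 0.356, 0.0, 0.001]
force: [0.4, -0.7, -2.5]
finger_gap: 0.143
```

```bash
python3 - <<'E'
from h import *
rows(.6385,.0145,.212,-48)
t,_=pose();d=t[:2]-[.592,.0533];print(np.hypot(*d),np.degrees(np.arctan2(d[1],d[0])),manip.sense()['ft_torque'])
E
```

```text
lin [68.3 61.2  1.8] rot [ 0.11  0.03 -0.32] | at [0.5468 0.0148 0.2137] yaw -48.3 q6 0.67 F [ 0.4 -0.7 -2.5] gap 0.143
0.059395090578768975 -139.56121234502004 [-0.18492007  0.0587776  -0.09355652]
```

Request:
drive_tool:
  linear:
    - [0, 0, 0]
    - [0, 0, 0]
    - [0, 0, -20]
    - [0, 0, -30]
    - [0, 0, -30]
    - [-20, -10, -10]
    - [-20, -10, 0]
    - [0, 0, 0]
  rot:
    - [0, 0, 0]
    - [0, 0, 0]
    - [0, 0, 0]
    - [0, 0, 0]
    - [0, 0, 0]
    - [0, 0, 5]
    - [0, 0, 6]
    - [0, 0, 0]
  hand: [45, 45, 45, 45, 85, 85, 85, 85]

```text
t: 12.85
tcp_pos: [0.5092, 0.0025, 0.3104]
tool_rot: [0.962, 0.273, 0.006, 0.004]
force: [-1.1, 0.8, 0.5]
finger_gap: 1.001
```

```bash
python3 - <<'E'
from h import *
rows(.45,.257,.29,-79.2)
im=cams.snapshot("wrist")
cv2.imwrite("pics/w4.png",im[:,:,::-1])
im=cams.snapshot("top");c=cam("top")
cv2.imwrite("pics/t4.png",im[:,:,::-1])
for l in ["stamp_red","stamp_yellow"]:
    for d in cams.spot_point(l,"top")[:5]:
        print(l,round(d['score'],2),np.round(d['at'],1),world(c,d['at'],0).round(3))
E
```

```text
lin [  82.9 -247.9   18.6] rot [ 0.49 -0.64 20.85] | at [0.5092 0.0025 0.3104] yaw -58.4 q6 0.8 F [-1.1  0.8  0.5] gap 1.001
stamp_red 0.63 [185.  220.1] [0.603 0.308 0.   ]
stamp_yellow 0.79 [210.2 318. ] [0.368 0.234 0.   ]
stamp_yellow 0.73 [201.6 287.5] [0.44  0.258 0.   ]
```

View pics/w4.png

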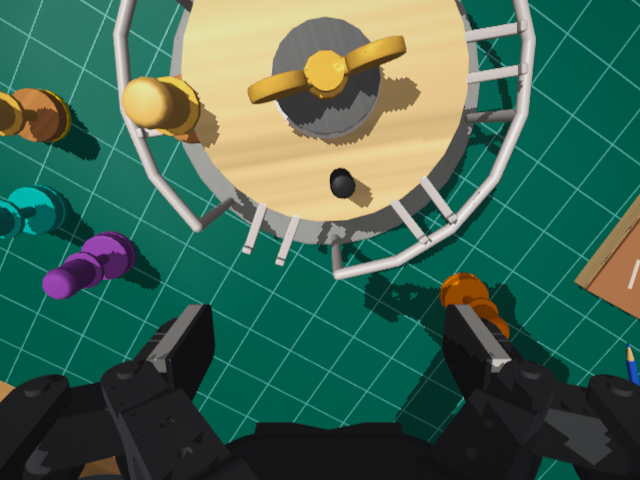

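```bash
python3 - <<'E'
from h import *
c=cam("wrist")
C=np.array([.592,.0533])
for n,p,z in [("tip",(263.5,257),.132),("root",(279.5,212),.128),("gapL",(200,229),.112),("gapR",(338,275),.112),("post",(342,176),.17)]:
    w=world(c,p,z)[:2];print(n,w.round(4),np.hypot(*(w-C)).round(4),np.degrees(np.arctan2(*(w-C)[::-1])).round(1))
E
```

```text
tip [0.4809 0.0312] 0.1132 -168.8
root [0.512  0.0373] 0.0816 -168.7
gapL [0.4683 0.0785] 0.1262 168.5
gapR [ 0.4899 -0.0224] 0.1271 -143.4
post [0.5564 0.0192] 0.0493 -136.2
```

View pics/t4.png

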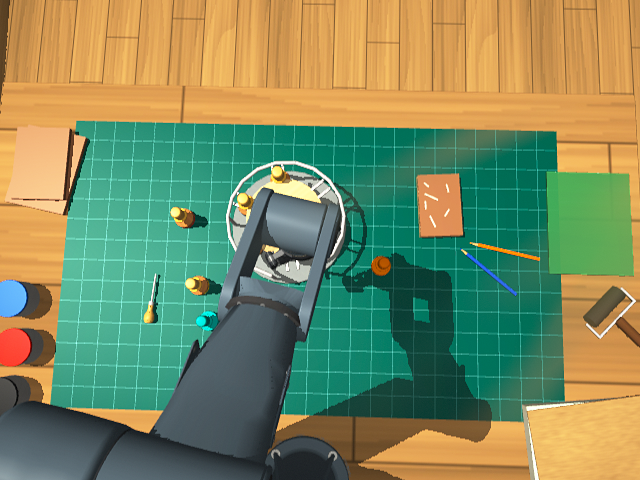

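Request:
drive_tool:
  linear:
    - [10.4, -31, 0]
    - [10.4, -31, 0]
    - [10.4, -31, 2]
    - [10.4, -31, 4]
    - [10.4, -31, 4]
    - [10.4, -31, 4]
    - [10.4, -31, 4]
    - [10.4, -31, 4]
    - [0, 0, 4]
    - [0, 0, 4]
    - [0, 0, 4]
    - [0, 0, 0]
  rot:
    - [0.4, -0.6, 0]
    - [0, 0, 0]
    - [0, 0, 0]
    - [0, 0, 0]
    - [0, 0, 0]
    - [0, 0, 0]
    - [0, 0, 0]
    - [0, 0, 0]
    - [0, 0, 7]
    - [0, 0, 7]
    - [0, 0, 6]
    - [0, 0, 0]
  hand: [60, 60, 60, 60, 60, 60, 60, 60, 60, 60, 60, 60]

```text
t: 14.05
tcp_pos: [0.4618, 0.2733, 0.2642]
tool_rot: [0.994, 0.106, 0.002, 0.002]
force: [0.3, 0.6, -0.7]
finger_gap: 0.699
```

```bash
python3 - <<'E'
from h import *
rows(.443,.257,.20,-78.8)
im=cams.snapshot("wrist");c=cam("wrist")
cv2.imwrite("pics/w5.png",im[:,:,::-1])
for l in ["stamp_yellow","stamp_red"]:
    for d in cams.spot_point(l,"wrist")[:5]:
        print(l,round(d['score'],2),np.round(d['at'],1),world(c,d['at'],0).round(3))
    for d in cams.regions_of(l,"wrist")[:3]: print(d['rect'],round(d['score'],2))
E
```

```text
lin [-22.1  11.7  64.2] rot [ 0.23 -0.24  0.97] | at [0.4618 0.2733 0.2642] yaw -77.8 q6 1.69 F [ 0.3  0.6 -0.7] gap 0.699
stamp_yellow 0.92 [344.8 322.8] [0.36  0.234 0.   ]
stamp_yellow 0.81 [419.6 346.2] [0.351 0.157 0.   ]
stamp_yellow 0.69 [333.9 233.1] [0.443 0.263 0.   ]
[320.7, 298.5, 370.6, 390.9] 0.98
[395.4, 332.7, 420.0, 391.9] 0.73
[308.5, 207.5, 359.8, 285.1] 0.56
stamp_red 0.8 [324.3  21.6] [0.606 0.306 0.   ]
[291.3, 4.1, 354.9, 54.6] 0.88
```

View pics/w5.png

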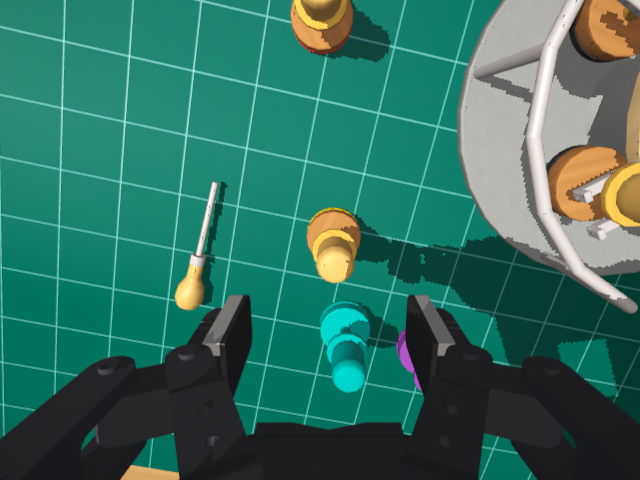

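```bash
python3 - <<'E'
from h import *
c=cam("wrist")
for p,z in [((335.5,264),.09),((335,243),.053),((333.5,231),.009),((323,12),.053),((321.5,24),.018)]: print(world(c,p,z).round(4))
E
```

```text
[0.4467 0.2629 0.09  ]
[0.4502 0.2633 0.053 ]
[0.4479 0.2632 0.009 ]
[0.6002 0.3043 0.053 ]
[0.6008 0.3059 0.018 ]
```

Request:
drive_tool:
  linear:
    - [-8, 6, 10]
    - [-7, 6, 10]
    - [0, 0, 20]
    - [0, 0, 20]
    - [0, 0, 10]
    - [0, 0, 0]
  rot:
    - [0, 0, 1]
    - [0, 0, 0]
    - [0, 0, 0]
    - [0, 0, 0]
    - [0, 0, 0]
    - [0, 0, 0]
  hand: [60, 60, 60, 60, 60, 60]

```text
t: 14.8
tcp_pos: [0.4546, 0.2557, 0.1973]
tool_rot: [0.995, 0.1, 0.009, 0.0]
force: [-0.4, -0.1, -0.3]
finger_gap: 0.703
```

```bash
python3 - <<'E'
from h import *
rows(.448,.263,.130,-78.8)
E
```

```text
lin [-6.2 -8.7 67.2] rot [ 0.15 -1.04  0.26] | at [0.4546 0.2557 0.1973] yaw -78.5 q6 1.68 F [-0.4 -0.1 -0.3] gap 0.703
```

Request:
drive_tool:
  linear:
    - [-3, -4, 15]
    - [-3, -4, 15]
    - [0, 0, 14]
    - [0, 0, 0]
  rot:
    - [0, -1, 0]
    - [0, 0, 0]
    - [0, 0, 0]
    - [0, 0, 0]
  hand: [60, 60, 60, 60]

```text
t: 15.13
tcp_pos: [0.4506, 0.262, 0.155]
tool_rot: [0.995, 0.101, 0.004, 0.001]
force: [0.3, -0.7, -0.1]
finger_gap: 0.703
```

```bash
python3 - <<'E'
from h import *
rows(.448,.263,.130,-78.8)
E
```

```text
lin [-2.6 -1.5 24.9] rot [ 0.12 -0.4   0.34] | at [0.4506 0.262  0.155 ] yaw -78.5 q6 1.69 F [ 0.3 -0.7 -0.1] gap 0.703
```

Request:
drive_tool:
  linear:
    - [-1.3, -0.7, 12]
    - [-1.3, -0.7, 10]
    - [0, 0, 2]
    - [0, 0, 0]
    - [0, 0, 0]
  rot:
    - [0, -0.4, 0.3]
    - [0, 0, 0]
    - [0, 0, 0]
    - [0, 0, 0]
    - [0, 0, 0]
  hand: [60, 60, 60, 60, 60]

```text
t: 15.55
tcp_pos: [0.4501, 0.2632, 0.1317]
tool_rot: [0.995, 0.098, 0.002, 0.0]
force: [0.5, -0.6, 0.1]
finger_gap: 0.705
```

```bash
python3 - <<'E'
from h import *
rows(.448,.263,.130,-78.8)
E
```

```text
lin [-2.1 -0.3  1.7] rot [ 0.08 -0.28  0.05] | at [0.4501 0.2632 0.1317] yaw -78.8 q6 1.69 F [ 0.5 -0.6  0.1] gap 0.705
```

Request:
drive_tool:
  linear:
    - [-2, 0, 0]
    - [0, 0, 0]
    - [0, 0, 0]
    - [0, 0, 0]
    - [0, 0, 0]
    - [0, 0, 0]
  rot:
    - [0, -0.3, 0]
    - [0, 0, 0]
    - [0, 0, 0]
    - [0, 0, 0]
    - [0, 0, 0]
    - [0, 0, 0]
  hand: [0, 0, 0, 0, 0, 0]
  force: 80

```text
t: 16.05
tcp_pos: [0.4486, 0.263, 0.1331]
tool_rot: [0.995, 0.098, 0.001, 0.0]
force: [-0.3, 0.4, -1.7]
finger_gap: 0.282
```

Request:
drive_tool:
  linear:
    - [0, 0, -10]
    - [0, 0, -20]
    - [0, 0, -30]
    - [0, 0, -15]
    - [0, 0, 0]
  rot:
    - [0, 0, 0]
    - [0, 0, 0]
    - [0, 0, 0]
    - [0, 0, 0]
    - [0, 0, 0]
  hand: [0, 0, 0, 0, 0]

```text
t: 16.47
tcp_pos: [0.4472, 0.2625, 0.2112]
tool_rot: [0.995, 0.098, -0.002, 0.001]
force: [0.6, 0.3, -1.3]
finger_gap: 0.28
```

```bash
python3 - <<'E'
from h import *
rows(.410,.0175,.22,-78.8)
E
```

```text
lin [-84.3 233.1  -8.1] rot [0.1  0.23 0.06] | at [0.4472 0.2625 0.2112] yaw -78.7 q6 1.69 F [ 0.6  0.3 -1.3] gap 0.28
```

Request:
drive_tool:
  linear:
    - [-11, 29, -2]
    - [-11, 29, -2]
    - [-11, 29, -2]
    - [-11, 29, -2]
    - [-11, 29, -2]
    - [-11, 29, -2]
    - [-11, 29, -2]
    - [-8, 20, 0]
    - [0, 0, 0]
  rot:
    - [0, 0, 0]
    - [0, 0, 0]
    - [0, 0, 0]
    - [0, 0, 0]
    - [0, 0, 0]
    - [0, 0, 0]
    - [0, 0, 0]
    - [0, 0, 0]
    - [0, 0, 0]
  hand: [0, 0, 0, 0, 0, 0, 0, 0, 0]

```text
t: 17.22
tcp_pos: [0.4068, 0.0207, 0.2261]
tool_rot: [0.995, 0.102, 0.002, 0.0]
force: [-0.4, 0.7, -1.0]
finger_gap: 0.281
```

```bash
python3 - <<'E'
from h import *
rows(.4056,.0164,.226,-78.8)
im=cams.snapshot("wrist");c=cam("wrist")
cv2.imwrite("pics/w6.png",im[:,:,::-1])
E
```

```text
lin [-2.1  3.9  0.1] rot [ 0.04 -0.28  0.53] | at [0.4068 0.0207 0.2261] yaw -78.3 q6 1.14 F [-0.4  0.7 -1. ] gap 0.281
```

View pics/w6.png

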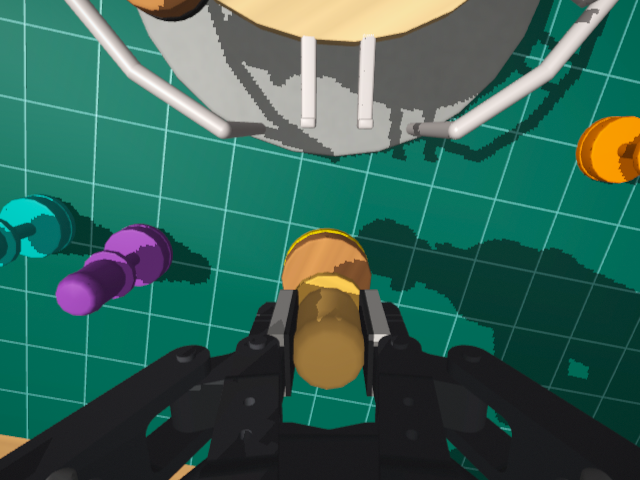

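```bash
python3 - <<'E'
from h import *
c=cam("wrist");t,r=pose()
for p,z in [((337,122),.133),((337.3,38),.129),((224,131),.112),((456,131),.112)]:
    w=world(c,p,z);print(w.round(4),"tool",(r.inv().apply(w-t)*1000).round(1))
E
```

```text
[0.4785 0.0327 0.133 ] tool [71.9  3.8 93.5]
[0.509 0.039 0.129] tool [103.    3.9  97.6]
[0.4646 0.0817 0.112 ] tool [ 68.1 -46.9 114.5]
[ 0.4859 -0.0213  0.112 ] tool [ 68.   58.2 114.5]
```

Request:
drive_tool:
  linear:
    - [0, 2, 0]
    - [5, 1.8, 0]
    - [12, 0, 0]
    - [12, 0, 0]
    - [8, 0, 0]
    - [0, 0, 0]
  rot:
    - [0, -0.2, 0]
    - [0, 0, 0]
    - [0, 0, 0]
    - [0, 0, 0]
    - [0, 0, 0]
    - [0, 0, 0]
  hand: [0, 0, 0, 0, 0, 0]

```text
t: 17.77
tcp_pos: [0.446, 0.0299, 0.2252]
tool_rot: [0.995, 0.104, -0.0, -0.001]
force: [0.6, -0.5, -1.4]
finger_gap: 0.28
```

```bash
python3 - <<'E'
from h import *
# seat in world from fork line
s=np.array([.4785,.0327])+.0227*np.array([.98,.198]);print(s)
rows(s[0],s[1],.226,-78.3)
E
```

```text
[0.500746  0.0371946]
lin [55.1  4.2 -0.8] rot [-0.11  0.01  0.27] | at [0.446  0.0299 0.2252] yaw -78.0 q6 1.18 F [ 0.6 -0.5 -1.4] gap 0.28
```

Request:
drive_tool:
  linear:
    - [0, 2.2, -0.8]
    - [0, 2, 0]
    - [8, 0, 0]
    - [0, 0, 0]
  rot:
    - [0, 0, 0.3]
    - [0, 0, 0]
    - [0, 0, 0]
    - [0, 0, 0]
  hand: [0, 0, 0, 0]

```text
t: 18.1
tcp_pos: [0.4544, 0.0292, 0.2255]
tool_rot: [0.995, 0.103, -0.001, -0.001]
force: [1.3, 0.5, -1.6]
finger_gap: 0.279
```

```bash
python3 - <<'E'
from h import *
rows(.5007,.0372,.226,-78.3)
E
```

```text
lin [46.9  1.7 -0.6] rot [-0.16  0.13  0.17] | at [0.4544 0.0292 0.2255] yaw -78.1 q6 1.18 F [ 1.3  0.5 -1.6] gap 0.279
```

Request:
drive_tool:
  linear:
    - [4, 1.5, -0.5]
    - [6, 0.7, 0]
    - [6, 0.5, 0]
    - [0, 0, 0]
  rot:
    - [0, 0, 0.2]
    - [0, 0, 0]
    - [0, 0, 0]
    - [0, 0, 0]
  hand: [0, 0, 0, 0]

```text
t: 18.43
tcp_pos: [0.4717, 0.0297, 0.226]
tool_rot: [0.995, 0.101, -0.002, -0.001]
force: [0.9, 0.3, -1.6]
finger_gap: 0.277
```

```bash
python3 - <<'E'
from h import *
rows(.5007,.0372,.226,-78.3)
E
```

```text
lin [29.9 -1.5 -0.1] rot [-0.18  0.17 -0.09] | at [0.4717 0.0297 0.226 ] yaw -78.4 q6 1.19 F [ 0.9  0.3 -1.6] gap 0.277
```

Request:
drive_tool:
  linear:
    - [0, -1.2, 0]
    - [5, 0, 0]
    - [6, 0.3, 0]
    - [6, 0.3, 0]
    - [6, 0.3, 0]
    - [0, 0, 0]
  rot:
    - [0, 0, 0]
    - [0, 0, 0]
    - [0, 0, 0]
    - [0, 0, 0]
    - [0, 0, 0]
    - [0, 0, 0]
  hand: [0, 0, 0, 0, 0, 0]

```text
t: 18.93
tcp_pos: [0.4967, 0.035, 0.2258]
tool_rot: [0.995, 0.101, -0.002, -0.001]
force: [0.7, -0.2, -1.8]
finger_gap: 0.283
```

```bash
python3 - <<'E'
from h import *
rows(.5007,.0372,.226,-78.3)
E
```

```text
lin [ 4.4 -1.3 -0.2] rot [-0.19  0.18 -0.11] | at [0.4967 0.035  0.2258] yaw -78.4 q6 1.21 F [ 0.7 -0.2 -1.8] gap 0.283
```

Check with a picture before lowering.

Request:
drive_tool:
  linear:
    - [2, -0.6, 0]
    - [2, -0.6, 0]
    - [0, 0, 0]
  rot:
    - [0, 0, 0]
    - [0, 0, 0]
    - [0, 0, 0]
  hand: [0, 0, 0]

```text
t: 19.18
tcp_pos: [0.501, 0.0373, 0.2256]
tool_rot: [0.995, 0.101, -0.002, -0.002]
force: [0.8, 0.5, -1.0]
finger_gap: 0.279
```

```bash
python3 - <<'E'
from h import *
rows(.5007,.0372,.215,-78.3)
a=cams.snapshot("wrist");b=cams.snapshot("scene")
b=cv2.resize(b[150:290,310:500],None,fx=3.43,fy=3.43,interpolation=cv2.INTER_CUBIC)[:480]
cv2.imwrite("pics/w7.png",np.hstack([cv2.resize(a[:,130:530],None,fx=.37*2,fy=.37*2),cv2.resize(b,(480,355))])[:,:,::-1])
E
```

```text
lin [-0.3  0.1 10.6] rot [-0.2  0.2 -0.1] | at [0.501  0.0373 0.2256] yaw -78.4 q6 1.22 F [ 0.8  0.5 -1. ] gap 0.279
```

View pics/w7.png

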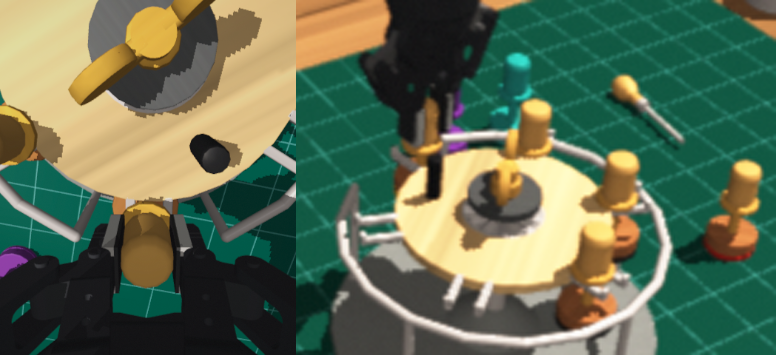

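Request:
drive_tool:
  linear:
    - [0, 0, 3]
    - [0, 0, 3]
    - [0, 0, 2]
    - [0, 0, 0]
  rot:
    - [0, 0, 0]
    - [0, 0, 0]
    - [0, 0, 0]
    - [0, 0, 0]
  hand: [0, 0, 0, 0]

```text
t: 19.62
tcp_pos: [0.4998, 0.0373, 0.2168]
tool_rot: [0.995, 0.101, -0.002, -0.002]
force: [-0.2, 0.7, -0.9]
finger_gap: 0.279
```

Request:
drive_tool:
  linear:
    - [0, 0, 1.5]
    - [0, 0, 1.5]
    - [0, 0, 0]
  rot:
    - [0, 0, 0]
    - [0, 0, 0]
    - [0, 0, 0]
  hand: [0, 0, 0]

```text
t: 19.87
tcp_pos: [0.5001, 0.037, 0.2148]
tool_rot: [0.995, 0.101, -0.002, -0.001]
force: [0.6, -0.2, -1.4]
finger_gap: 0.278
```

Request:
drive_tool:
  linear:
    - [0, 0, 1.5]
    - [0, 0, 1]
    - [0, 0, 0]
  rot:
    - [0, 0, 0]
    - [0, 0, 0]
    - [0, 0, 0]
  hand: [0, 0, 0]

```text
t: 20.12
tcp_pos: [0.5003, 0.0367, 0.2149]
tool_rot: [0.995, 0.102, -0.001, -0.0]
force: [-0.5, -0.2, -1.7]
finger_gap: 0.282
```

Request:
drive_tool:
  linear:
    - [0, 0, 2]
    - [0, 0, 2]
    - [0, 0, 0]
  rot:
    - [0, 0, 0]
    - [0, 0, 0]
    - [0, 0, 0]
  hand: [0, 0, 0]

```text
t: 20.37
tcp_pos: [0.5007, 0.0362, 0.2151]
tool_rot: [0.995, 0.102, 0.0, 0.001]
force: [0.1, 1.1, -1.9]
finger_gap: 0.283
```

```bash
python3 - <<'E'
from h import *
rows(.5007,.0372,.215,-78.3)
E
```

```text
lin [ 0.2 -1.   0.1] rot [0.09 0.   0.05] | at [0.5007 0.0362 0.2151] yaw -78.2 q6 1.22 F [ 0.1  1.1 -1.9] gap 0.283
```

Request:
drive_tool:
  linear:
    - [0, 0, 0]
    - [0, 0, 0]
    - [0, 0, 0]
    - [0, 0, 0]
  rot:
    - [0, 0, 0]
    - [0, 0, 0]
    - [0, 0, 0]
    - [0, 0, 0]
  hand: [32, 40, 45, 45]

```text
t: 20.7
tcp_pos: [0.501, 0.0362, 0.2147]
tool_rot: [0.995, 0.102, 0.001, 0.001]
force: [-0.2, -0.3, -0.1]
finger_gap: 0.528
```

```bash
python3 - <<'E'
from h import *
rows(.5007,.0372,.215,-78.3)
a=cams.snapshot("wrist");b=cams.snapshot("scene")
b=cv2.resize(b[170:250,330:450],None,fx=4,fy=4,interpolation=cv2.INTER_CUBIC)
cv2.imwrite("pics/w8.png",np.hstack([cv2.resize(a[:,130:530],(296,320)),b])[:,:,::-1])
E
```

```text
lin [-0.1 -1.  -0.3] rot [ 0.1  -0.06  0.03] | at [0.501  0.0362 0.2147] yaw -78.3 q6 1.22 F [-0.2 -0.3 -0.1] gap 0.528
```

View pics/w8.png

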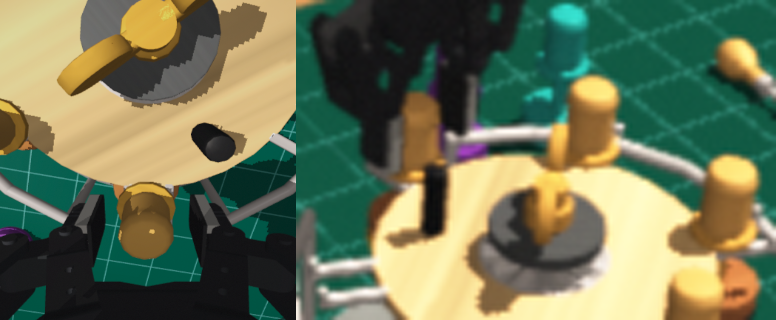

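Request:
drive_tool:
  linear:
    - [0, 0, -8]
    - [0, 0, -20]
    - [0, 0, -25]
    - [0, 0, -10]
    - [0, 0, 0]
    - [0, 0, 0]
    - [0, 0, 0]
    - [0, 0, 0]
    - [0, 0, 0]
  rot:
    - [0, 0, 0]
    - [0, 0, 0]
    - [0, 0, 0]
    - [0, 0, 0]
    - [0, 0, -7]
    - [0, 0, -7]
    - [0, 0, -7]
    - [0, 0, -7]
    - [0, 0, -1]
  hand: [45, 45, 45, 45, 28, 28, 28, 28, 28]

```text
t: 21.55
tcp_pos: [0.501, 0.0364, 0.2837]
tool_rot: [0.935, 0.356, 0.0, 0.001]
force: [0.4, 0.2, -0.5]
finger_gap: 0.325
```

```bash
python3 - <<'E'
from h import *
rows(.5489,.0161,.25,-48.9)
E
```

```text
lin [22.3 47.  33.7] rot [0.09 0.01 0.58] | at [0.501  0.0364 0.2837] yaw -48.3 q6 0.69 F [ 0.4  0.2 -0.5] gap 0.325
```

Request:
drive_tool:
  linear:
    - [7.5, 15.7, 0]
    - [7.5, 15.7, 10]
    - [7.5, 15.7, 10]
    - [0, 0, 8]
    - [0, 0, 0]
  rot:
    - [0, 0, 0.5]
    - [0, 0, 0]
    - [0, 0, 0]
    - [0, 0, 0]
    - [0, 0, 0]
  hand: [28, 28, 28, 28, 28]

```text
t: 21.97
tcp_pos: [0.5496, 0.0158, 0.2568]
tool_rot: [0.938, 0.347, 0.001, 0.001]
force: [-0.8, -0.2, 0.6]
finger_gap: 0.33
```

```bash
python3 - <<'E'
from h import *
rows(.5489,.0161,.212,-48.9)
im=cams.snapshot("wrist");c=cam("wrist")
g=im.astype(int).sum(2)
u,v=proj(c,[.548,.0154,.17])[0];print(u,v)
for d in cams.spot_point("turn_post","wrist")[:2]: print(d['at'],d['score'],world(c,d['at'],.17))
m=(g[int(v)-60:int(v)+40,int(u)-60:int(u)+60]<110).astype(np.uint8)
n,l,st,ce=cv2.connectedComponentsWithStats(m);print([(st[i],ce[i]+[int(u)-60,int(v)-60]) for i in range(1,n) if st[i][4]>100])
E
```

```text
lin [-0.4 -0.8 44.8] rot [ 0.12 -0.04 -0.49] | at [0.5496 0.0158 0.2568] yaw -49.4 q6 0.69 F [-0.8 -0.2  0.6] gap 0.33
324.66705131043665 297.80730625434774
[329.2, 297.7] 0.78 [0.54932788 0.0139263  0.17      ]
[(array([  49,   19,   31,   53, 1097], dtype=int32), array([328.21604376, 281.53418414])), (array([ 13,  54,  17,  46, 493], dtype=int32), array([287.        , 318.22920892])), (array([ 65,  54,  51,  46, 940], dtype=int32), array([360.1606383 , 320.40957447]))]
```

Request:
drive_tool:
  linear:
    - [0, 0, 12]
    - [0, 0, 12]
    - [0, 0, 12]
    - [0, 0, 6]
    - [0, 0, 0]
  rot:
    - [0, 0, 0]
    - [0, 0, 0]
    - [0, 0, 0]
    - [0, 0, 0]
    - [0, 0, 0]
  hand: [28, 28, 28, 28, 28]

```text
t: 22.48
tcp_pos: [0.5473, 0.0178, 0.2182]
tool_rot: [0.938, 0.347, 0.003, 0.002]
force: [0.4, 0.3, 0.2]
finger_gap: 0.328
```

Request:
drive_tool:
  linear:
    - [0, 0, 0]
    - [0, 0, 0]
    - [0, 0, 0]
  rot:
    - [0, 0, 0]
    - [0, 0, 0]
    - [0, 0, 0]
  hand: [0, 0, 0]
  force: 40

```text
t: 22.73
tcp_pos: [0.5469, 0.0179, 0.2189]
tool_rot: [0.938, 0.347, 0.003, 0.002]
force: [2.0, -0.7, -7.6]
finger_gap: 0.147
```

```bash
python3 - <<'E'
from h import *
rows(.5489,.0161,.212,-48.9)
t,_=pose();d=t[:2]-[.592,.0533];print(np.hypot(*d),np.degrees(np.arctan2(d[1],d[0])),manip.sense()['ft_torque'])
E
```

```text
lin [0.3 2.6 6.9] rot [ 0.37 -0.23 -0.53] | at [0.5469 0.0179 0.2189] yaw -49.4 q6 0.69 F [ 2.  -0.7 -7.6] gap 0.147
0.05727493443704078 -141.86818504085494 [-0.07693679 -0.20006195 -0.13989923]
```

Request:
drive_tool:
  linear:
    - [0.2, -4, 0]
    - [0.4, -7, 0]
    - [0.43, -7, 0]
    - [0.43, -7, 0]
    - [0.43, -7, 0]
    - [0.43, -7, 0]
    - [0.43, -7, 0]
    - [0.43, -7, 0]
    - [0.2, -4.5, 0]
    - [0, 0, 0]
  rot:
    - [0, 0, 4]
    - [0, 0, 7]
    - [0, 0, 7]
    - [0, 0, 7]
    - [0, 0, 7]
    - [0, 0, 7]
    - [0, 0, 7]
    - [0, 0, 7]
    - [0, 0, 4.5]
    - [0, 0, 0]
  hand: [0, 0, 0, 0, 0, 0, 0, 0, 0, 0]

```text
t: 23.57
tcp_pos: [0.5377, 0.0741, 0.2189]
tool_rot: [0.987, -0.162, 0.007, 0.0]
force: [0.4, -0.7, -4.6]
finger_gap: 0.146
```

```bash
python3 - <<'E'
from h import *
rows(.5489,.0161,.212,-107)
t,_=pose();d=t[:2]-[.592,.0533];print(np.hypot(*d),np.degrees(np.arctan2(d[1],d[0])),manip.sense()['ft_torque'])
E
```

```text
lin [29.1 51.3  7.2] rot [-0.08 -0.75 -1.64] | at [0.5377 0.0741 0.2189] yaw -108.6 q6 1.83 F [ 0.4 -0.7 -4.6] gap 0.146
0.0581793556094652 159.07892178914756 [-0.14475835 -0.06412798 -0.02677479]
```

Request:
drive_tool:
  linear:
    - [0, 0, 0]
    - [0, 0, 0]
    - [0, 0, -15]
    - [0, 0, -25]
    - [0, 0, -25]
    - [0, 0, -5]
    - [0, 0, 0]
    - [0, 0, 0]
    - [0, 0, 0]
    - [0, 0, 0]
  rot:
    - [0, 0, 0]
    - [0, 0, 0]
    - [0, 0, 0]
    - [0, 0, 0]
    - [0, 0, 0]
    - [0, -0.7, -7]
    - [0, 0, -7]
    - [0, 0, -7]
    - [0, 0, -7]
    - [0, 0, -1.5]
  hand: [28, 28, 28, 28, 28, 60, 60, 60, 60, 60]

```text
t: 24.4
tcp_pos: [0.5364, 0.0722, 0.2986]
tool_rot: [0.994, 0.11, 0.003, 0.0]
force: [0.9, -0.1, 0.1]
finger_gap: 0.702
```

```bash
python3 - <<'E'
from h import *
rows(.605,.300,.26,-78.8)
E
```

```text
lin [ 116.3 -207.4   39.2] rot [ 0.03 -0.35  1.38] | at [0.5364 0.0722 0.2986] yaw -77.4 q6 1.28 F [ 0.9 -0.1  0.1] gap 0.702
```

Request:
drive_tool:
  linear:
    - [16, -29, 0]
    - [16, -29, 0]
    - [16, -29, 0]
    - [16, -29, 6]
    - [16, -29, 8]
    - [16, -29, 8]
    - [16, -29, 8]
    - [0, 0, 5]
    - [0, 0, 0]
    - [0, 0, 0]
  rot:
    - [0, -0.3, 0.7]
    - [0, 0, 0.7]
    - [0, 0, 0]
    - [0, 0, 0]
    - [0, 0, 0]
    - [0, 0, 0]
    - [0, 0, 0]
    - [0, 0, 0]
    - [0, 0, 0]
    - [0, 0, 0]
  hand: [60, 60, 60, 60, 60, 60, 60, 60, 60, 60]

```text
t: 25.23
tcp_pos: [0.6094, 0.2986, 0.27]
tool_rot: [0.995, 0.101, 0.005, 0.0]
force: [-0.7, 0.1, 0.9]
finger_gap: 0.7
```

```bash
python3 - <<'E'
from h import *
rows(.6005,.305,.20,-78.8)
im=cams.snapshot("wrist");c=cam("wrist")
cv2.imwrite("pics/w9.png",im[:,:,::-1])
for d in cams.spot_point("stamp_red","wrist")[:4]: print(round(d['score'],2),np.round(d['at'],1),world(c,d['at'],0).round(4))
for d in cams.regions_of("stamp_red","wrist")[:3]: print(d['rect'],round(d['score'],2))
E
```

```text
lin [-8.2 -8.2 69.9] rot [ 0.07 -0.6   0.39] | at [0.6094 0.2986 0.27  ] yaw -78.4 q6 1.66 F [-0.7  0.1  0.9] gap 0.7
0.61 [317.4 214.3] [0.6043 0.3063 0.    ]
[289.8, 188.2, 342.8, 256.5] 0.9
```

View pics/w9.png

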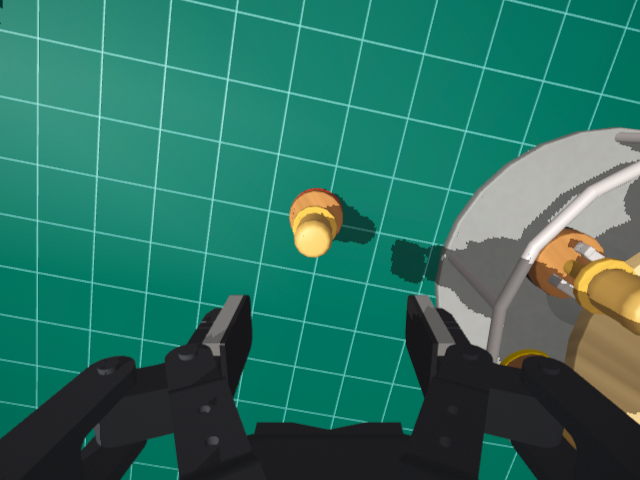

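```bash
python3 - <<'E'
from h import *
c=cam("wrist")
for p,z in [((313,240),.09),((314.3,221),.053),((316.5,212),.009)]: print(world(c,p,z).round(4))
E
```

```text
[0.6065 0.3065 0.09  ]
[0.6107 0.3077 0.053 ]
[0.6085 0.3069 0.009 ]
```

Request:
drive_tool:
  linear:
    - [-4, -4, 15]
    - [-4, -4, 20]
    - [0, 0, 20]
    - [0, 0, 15]
    - [0, 0, 0]
  rot:
    - [0, -0.6, 0.3]
    - [0, 0, 0]
    - [0, 0, 0]
    - [0, 0, 0]
    - [0, 0, 0]
  hand: [60, 60, 60, 60, 60]

```text
t: 25.8
tcp_pos: [0.6001, 0.2989, 0.1998]
tool_rot: [0.996, 0.093, 0.002, 0.0]
force: [-0.3, -0.5, -0.3]
finger_gap: 0.706
```

```bash
python3 - <<'E'
from h import *
rows(.604,.307,.130,-78.8)
E
```

```text
lin [ 5.2 -7.4 69.8] rot [ 0.07 -0.17 -0.51] | at [0.6001 0.2989 0.1998] yaw -79.3 q6 1.68 F [-0.3 -0.5 -0.3] gap 0.706
```

Request:
drive_tool:
  linear:
    - [4.5, -3.3, 10]
    - [4.5, -3.3, 15]
    - [0, 0, 15]
    - [0, 0, 0]
  rot:
    - [0, 0, -0.5]
    - [0, 0, 0]
    - [0, 0, 0]
    - [0, 0, 0]
  hand: [60, 60, 60, 60]

```text
t: 26.13
tcp_pos: [0.6092, 0.3063, 0.1574]
tool_rot: [0.995, 0.096, 0.002, 0.0]
force: [-0.8, 0.5, -0.9]
finger_gap: 0.7
```

```bash
python3 - <<'E'
from h import *
rows(.608,.307,.130,-78.8)
E
```

```text
lin [-1.1 -0.9 27.4] rot [ 0.05 -0.24 -0.13] | at [0.6092 0.3063 0.1574] yaw -78.9 q6 1.68 F [-0.8  0.5 -0.9] gap 0.7
```

Request:
drive_tool:
  linear:
    - [-0.5, -0.5, 12]
    - [0, -0.4, 12]
    - [0, 0, 2]
    - [0, 0, 0]
  rot:
    - [0, -0.2, 0]
    - [0, 0, 0]
    - [0, 0, 0]
    - [0, 0, 0]
  hand: [60, 60, 60, 60]

```text
t: 26.47
tcp_pos: [0.61, 0.3079, 0.1291]
tool_rot: [0.995, 0.096, 0.001, 0.0]
force: [-0.0, 0.3, 0.1]
finger_gap: 0.699
```

```bash
python3 - <<'E'
from h import *
rows(.608,.307,.130,-78.8)
E
```

```text
lin [-2.1  0.5 -0.9] rot [ 0.03 -0.15 -0.14] | at [0.61   0.3079 0.1291] yaw -78.9 q6 1.68 F [-0.   0.3  0.1] gap 0.699
```

Request:
drive_tool:
  linear:
    - [-2, 0, -3]
    - [0, 0, 0]
    - [0, 0, 0]
    - [0, 0, 0]
    - [0, 0, 0]
    - [0, 0, 0]
  rot:
    - [0, -0.1, 0]
    - [0, 0, 0]
    - [0, 0, 0]
    - [0, 0, 0]
    - [0, 0, 0]
    - [0, 0, 0]
  hand: [60, 0, 0, 0, 0, 0]
  force: 80

```text
t: 26.97
tcp_pos: [0.6085, 0.3078, 0.1344]
tool_rot: [0.995, 0.096, 0.002, -0.0]
force: [0.3, 0.2, -1.3]
finger_gap: 0.279
```

Request:
drive_tool:
  linear:
    - [0, 0, -10]
    - [0, 0, -20]
    - [0, 0, -30]
    - [0, 0, -30]
    - [0, 0, -10]
    - [0, 0, 0]
  rot:
    - [0, 0, 0]
    - [0, 0, 0]
    - [0, 0, 0]
    - [0, 0, 0]
    - [0, 0, 0]
    - [0, 0, 0]
  hand: [0, 0, 0, 0, 0, 0]

```text
t: 27.47
tcp_pos: [0.6068, 0.3072, 0.2382]
tool_rot: [0.995, 0.096, -0.001, 0.001]
force: [-0.0, -0.1, -1.1]
finger_gap: 0.285
```

```bash
python3 - <<'E'
from h import *
rows(.43,.21,.235,-78.8)
E
```

```text
lin [-192.2   61.5    3.6] rot [ 0.05  0.11 -0.14] | at [0.6068 0.3072 0.2382] yaw -78.9 q6 1.68 F [-0.  -0.1 -1.1] gap 0.285
```

Request:
drive_tool:
  linear:
    - [-27.5, 8.8, 0]
    - [-27.5, 8.8, 0]
    - [-27.5, 8.8, 0]
    - [-27.5, 8.8, 0]
    - [-27.5, 8.8, 0]
    - [-27.5, 8.8, 0]
    - [-27.5, 8.8, 0]
    - [0, 0, 0]
  rot:
    - [0, 0, 0]
    - [0, 0, 0]
    - [0, 0, 0]
    - [0, 0, 0]
    - [0, 0, 0]
    - [0, 0, 0]
    - [0, 0, 0]
    - [0, 0, 0]
  hand: [0, 0, 0, 0, 0, 0, 0, 0]

```text
t: 28.13
tcp_pos: [0.4184, 0.2055, 0.2312]
tool_rot: [0.995, 0.097, -0.004, 0.001]
force: [-1.2, 0.1, -1.0]
finger_gap: 0.277
```

```bash
python3 - <<'E'
from h import *
rows(.4056,.0164,.229,-78.8)
E
```

```text
lin [-49.  183.1   2.6] rot [ 0.01  0.48 -0.08] | at [0.4184 0.2055 0.2312] yaw -78.9 q6 1.59 F [-1.2  0.1 -1. ] gap 0.277
```

Request:
drive_tool:
  linear:
    - [-8, 30, 0]
    - [-8, 30, 0]
    - [-8, 30, 0]
    - [-8, 30, 0]
    - [-8, 30, 0]
    - [-8, 30, 1]
    - [0, 0, 1]
    - [0, 0, 0]
  rot:
    - [0, 0.4, 0]
    - [0, 0, 0]
    - [0, 0, 0]
    - [0, 0, 0]
    - [0, 0, 0]
    - [0, 0, 0]
    - [0, 0, 0]
    - [0, 0, 0]
  hand: [0, 0, 0, 0, 0, 0, 0, 0]

```text
t: 28.8
tcp_pos: [0.4014, 0.0128, 0.2245]
tool_rot: [0.995, 0.098, -0.004, -0.001]
force: [0.3, 0.6, -0.8]
finger_gap: 0.28
```

```bash
python3 - <<'E'
from h import *
rows(.4056,.0164,.229,-78.8)
im=cams.snapshot("wrist");c=cam("wrist")
cv2.imwrite("pics/w10.png",im[:,:,::-1])
E
```

```text
lin [ 4.8 -2.7 -4.5] rot [-0.14  0.45  0.1 ] | at [0.4014 0.0128 0.2245] yaw -78.7 q6 1.13 F [ 0.3  0.6 -0.8] gap 0.28
```

View pics/w10.png

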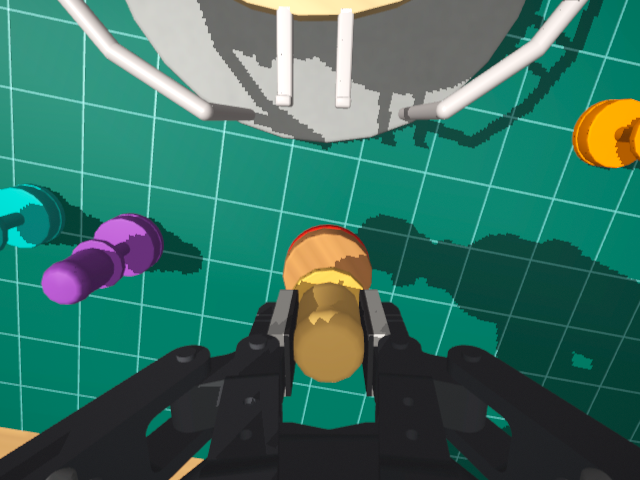

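```bash
python3 - <<'E'
from h import *
c=cam("wrist");t,r=pose()
W=[world(c,p,z) for p,z in [((314,100),.133),((315.5,12),.129)]]
for w in W: print(w.round(4),"tool",(r.inv().apply(w-t)*1000).round(1))
d=(W[1]-W[0])[:2];print("dir",np.degrees(np.arctan2(d[1],d[0])));d/=np.hypot(*d)
s=W[0][:2]+.0227*d;print("seat",s, "pre",s-.04*d)
rows(*(s-.04*d),.228,np.degrees(np.arctan2(d[1],d[0]))-90)
E
```

```text
[0.4785 0.034  0.133 ] tool [80.1 -5.1 91. ]
[0.5092 0.0394 0.129 ] tool [111.3  -4.4  94.8]
dir 10.01334488888962
seat [0.50081436 0.03790802] pre [0.46142367 0.03095292]
lin [62.1 -5.7 -3.9] rot [-0.1   0.42  1.37] | at [0.4017 0.0131 0.2246] yaw -78.6 q6 1.13 F [ 0.7 -0.1 -1.4] gap 0.28
```

Request:
drive_tool:
  linear:
    - [0, -2.5, -2]
    - [6, -2, -2]
    - [12, 0, 0]
    - [12, 0, 0]
    - [10, 0, 0]
    - [0, 0, 0]
  rot:
    - [0, 0.4, 0.6]
    - [0, 0, 0.6]
    - [0, 0, 0]
    - [0, 0, 0]
    - [0, 0, 0]
    - [0, 0, 0]
  hand: [0, 0, 0, 0, 0, 0]

```text
t: 29.35
tcp_pos: [0.4415, 0.0322, 0.2286]
tool_rot: [0.996, 0.091, -0.001, -0.002]
force: [0.3, -0.0, -1.1]
finger_gap: 0.284
```

```bash
python3 - <<'E'
from h import *
rows(.5008,.0379,.228,-79.5)
E
```

```text
lin [59.4  5.1  0.6] rot [-0.23  0.06 -0.04] | at [0.4415 0.0322 0.2286] yaw -79.5 q6 1.2 F [ 0.3 -0.  -1.1] gap 0.284
```

Request:
drive_tool:
  linear:
    - [2, 2.5, 0]
    - [6, 2.4, 0]
    - [7, 1, 0]
    - [6, 0.7, 0]
    - [0, 0, 0]
  rot:
    - [-0.2, 0, 0]
    - [0, 0, 0]
    - [0, 0, 0]
    - [0, 0, 0]
    - [0, 0, 0]
  hand: [0, 0, 0, 0, 0]

```text
t: 29.77
tcp_pos: [0.4643, 0.0318, 0.2285]
tool_rot: [0.996, 0.093, -0.001, -0.0]
force: [0.1, 0.5, -0.9]
finger_gap: 0.28
```

```bash
python3 - <<'E'
from h import *
rows(.5008,.0379,.228,-79.5)
E
```

```text
lin [37.   0.8  0.4] rot [-0.05  0.15  0.19] | at [0.4643 0.0318 0.2285] yaw -79.3 q6 1.21 F [ 0.1  0.5 -0.9] gap 0.28
```

Request:
drive_tool:
  linear:
    - [4, 0.8, 0]
    - [5, 0.4, 0]
    - [5, 0.4, 0]
    - [0, 0, 0]
  rot:
    - [0, 0, 0]
    - [0, 0, 0]
    - [0, 0, 0]
    - [0, 0, 0]
  hand: [0, 0, 0, 0]

```text
t: 30.1
tcp_pos: [0.4796, 0.0325, 0.2282]
tool_rot: [0.996, 0.093, -0.002, -0.0]
force: [0.3, -0.6, -1.2]
finger_gap: 0.28
```

```bash
python3 - <<'E'
from h import *
rows(.5008,.0379,.228,-79.5)
E
```

```text
lin [21.9 -1.4  0.1] rot [-0.06  0.2   0.12] | at [0.4796 0.0325 0.2282] yaw -79.4 q6 1.22 F [ 0.3 -0.6 -1.2] gap 0.28
```

Request:
drive_tool:
  linear:
    - [3, -1, 0]
    - [6, 0, 0]
    - [6, 0, 0]
    - [5, 0, 0]
    - [0, 0, 0]
  rot:
    - [0, 0, 0]
    - [0, 0, 0]
    - [0, 0, 0]
    - [0, 0, 0]
    - [0, 0, 0]
  hand: [0, 0, 0, 0, 0]

```text
t: 30.52
tcp_pos: [0.5009, 0.0375, 0.228]
tool_rot: [0.996, 0.092, -0.002, -0.0]
force: [0.2, -0.5, -1.7]
finger_gap: 0.279
```

```bash
python3 - <<'E'
from h import *
rows(.5008,.0379,.2162,-79.5)
E
```

```text
lin [-0.  -0.4 11.8] rot [-0.08  0.22  0.09] | at [0.5009 0.0375 0.228 ] yaw -79.4 q6 1.24 F [ 0.2 -0.5 -1.7] gap 0.279
```

Request:
drive_tool:
  linear:
    - [0, 0, 3]
    - [0, 0, 3]
    - [0, 0, 3]
    - [0, 0, 2]
    - [0, 0, 0]
  rot:
    - [0, 0, 0]
    - [0, 0, 0]
    - [0, 0, 0]
    - [0, 0, 0]
    - [0, 0, 0]
  hand: [0, 0, 0, 0, 0]

```text
t: 30.93
tcp_pos: [0.5006, 0.0377, 0.2156]
tool_rot: [0.996, 0.093, -0.003, -0.001]
force: [-0.4, -0.3, -0.2]
finger_gap: 0.282
```

Request:
drive_tool:
  linear:
    - [0, 0, 2]
    - [0, 0, 2]
    - [0, 0, 0]
  rot:
    - [0, 0, 0]
    - [0, 0, 0]
    - [0, 0, 0]
  hand: [0, 0, 0]

```text
t: 31.18
tcp_pos: [0.5008, 0.0373, 0.2163]
tool_rot: [0.996, 0.093, -0.002, 0.0]
force: [0.7, 0.1, -1.9]
finger_gap: 0.285
```

Resting as with the first one (z ≈ 0.216). Release, rise, and check on the network before turning to the nut.

Request:
drive_tool:
  linear:
    - [0, 0, 0]
    - [0, 0, 0]
    - [0, 0, 0]
    - [0, 0, 0]
    - [0, 0, -8]
    - [0, 0, -20]
    - [0, 0, -25]
    - [0, 0, -20]
    - [0, 0, 0]
  rot:
    - [0, 0, 0]
    - [0, 0, 0]
    - [0, 0, 0]
    - [0, 0, 0]
    - [0, 0, 0]
    - [0, 0, 0]
    - [0, 0, 0]
    - [0, 0, 0]
    - [0, 0, 0]
  hand: [32, 40, 45, 45, 45, 45, 45, 45, 45]

```text
t: 31.93
tcp_pos: [0.5001, 0.0373, 0.2918]
tool_rot: [0.996, 0.093, -0.004, -0.0]
force: [0.3, -0.3, 0.2]
finger_gap: 0.529
```

```bash
python3 - <<'E'
from h import *
rows(.592,.053,.28,49.4)
im=cams.snapshot("wrist");c=cam("wrist");cv2.imwrite("pics/w11.png",im[:,:,::-1])
C=np.array([.592,.0533])
for d in cams.spot_point("hung2","wrist")[:7]:
    w=world(c,d['at'],.0815);print(round(d['score'],2),np.round(d['at']),w.round(4),np.hypot(*(w[:2]-C)).round(4),np.degrees(np.arctan2(*(w[:2]-C)[::-1])).round(1))
for l in("stamp_red","stamp_yellow","turn_post"):
  for d in cams.spot_point(l,"wrist")[:3]: print(l,round(d['score'],2),np.round(d['at']),world(c,d['at'],.17 if 'turn' in l else .0815).round(4))
# wing direction: bright-brass pixels above cap
print(proj(c,[[.592,.053,.178]]))
E
```

```text
lin [93.3  1.6 11. ] rot [  -0.57    0.17 -128.73] | at [0.5001 0.0373 0.2918] yaw -79.3 q6 1.24 F [ 0.3 -0.3  0.2] gap 0.529
0.75 [461.   9.] [ 0.6506 -0.019   0.0815] 0.0931 -51.0
0.66 [201.   6.] [0.6225 0.1419 0.0815] 0.0937 71.0
0.59 [541. 237.] [ 0.5175 -0.1186  0.0815] 0.1873 -113.4
stamp_red 0.61 [334. 227.] [0.4967 0.0332 0.0815]
stamp_yellow 0.77 [111. 301.] [0.4059 0.1926 0.0815]
stamp_yellow 0.7 [189. 320.] [0.4004 0.1313 0.0815]
stamp_yellow 0.63 [206. 158.] [0.5291 0.1297 0.0815]
turn_post 0.93 [271. 182.] [0.5368 0.0725 0.17  ]
[[332.16852739  65.67938612]]
```

Request:
drive_tool:
  linear:
    - [31, 0.5, 0]
    - [31, 0.5, 0]
    - [31, 0.5, 0]
    - [0, 0, 0]
    - [0, 0, 0]
    - [0, 0, 0]
    - [0, 0, 0]
    - [0, 0, 0]
    - [0, 0, 0]
    - [0, 0, 0]
    - [0, 0, 0]
    - [0, 0, 0]
    - [0, 0, 0]
    - [0, 0, 0]
    - [0, 0, 0]
    - [0, 0, 0]
    - [0, 0, 0]
    - [0, 0, 0]
    - [0, 0, 0]
    - [0, 0, 0]
  rot:
    - [-0.5, 0, 0]
    - [0, 0, 0]
    - [0, 0, 0]
    - [0, 0, 0]
    - [0, 0, -7]
    - [0, 0, -7]
    - [0, 0, -7]
    - [0, 0, -7]
    - [0, 0, -7]
    - [0, 0, -7]
    - [0, 0, -7]
    - [0, 0, -7]
    - [0, 0, -7]
    - [0, 0, -7]
    - [0, 0, -7]
    - [0, 0, -7]
    - [0, 0, -7]
    - [0, 0, -7]
    - [0, 0, -7]
    - [0, 0, -7]
  hand: [30, 30, 30, 30, 30, 30, 30, 30, 30, 30, 30, 30, 30, 30, 30, 30, 30, 30, 30, 30]

```text
t: 33.85
tcp_pos: [0.5801, 0.0479, 0.2619]
tool_rot: [0.459, 0.888, -0.021, -0.023]
force: [1.3, -1.6, 3.5]
finger_gap: 0.349
```

```bash
python3 - <<'E'
from h import *
rows(.592,.0533,.26,49.4)
E
```

```text
lin [-2.5 12.9  1.1] rot [ -3.19  -1.66 -14.1 ] | at [0.5801 0.0479 0.2619] yaw 35.3 q6 -0.71 F [ 1.3 -1.6  3.5] gap 0.349
```

Request:
drive_tool:
  linear:
    - [0, 0, -5]
    - [0, 0, 0]
    - [0, 0, 0]
    - [0, 0, 0]
  rot:
    - [-1.6, -0.8, -6]
    - [-1.6, -0.8, -6]
    - [0, 0, -2]
    - [0, 0, 0]
  hand: [35, 35, 35, 35]

```text
t: 34.18
tcp_pos: [0.5775, 0.0473, 0.2627]
tool_rot: [0.34, 0.94, -0.001, -0.003]
force: [0.4, 0.2, 0.3]
finger_gap: 0.411
```

```bash
python3 - <<'E'
from h import *
rows(.592,.0533,.26,49.4)
print(manip.sense()['q'])
E
```

```text
lin [-7.3 13.9  2.6] rot [-0.2  -0.33  0.81] | at [0.5775 0.0473 0.2627] yaw 50.2 q6 -0.99 F [0.4 0.2 0.3] gap 0.411
[-1.11216914e-01  5.18857194e-01  1.58760963e+00  3.79538586e-04
  1.04187069e+00 -9.87754966e-01]
```

Request:
drive_tool:
  linear:
    - [-3.7, 7, 0]
    - [-3.6, 7, 0]
    - [0, 0, 0]
    - [0, 0, 0]
  rot:
    - [-0.2, -0.3, 0.8]
    - [0, 0, 0]
    - [0, 0, 0]
    - [0, 0, 0]
  hand: [35, 35, 35, 35]

```text
t: 34.52
tcp_pos: [0.5918, 0.0539, 0.2597]
tool_rot: [0.349, 0.937, -0.001, -0.003]
force: [0.5, 0.1, -0.4]
finger_gap: 0.408
```

```bash
python3 - <<'E'
from h import *
rows(.592,.0533,.234,49.4)
im=cams.snapshot("wrist");c=cam("wrist");cv2.imwrite("pics/w12.png",im[:,:,::-1])
hsv=cv2.cvtColor(im,cv2.COLOR_RGB2HSV)
# wing pixels: saturated brass within projected 42mm of the axis at wing height
u=proj(c,[[.592,.0533,.178]])[0];print(u)
m=((hsv[...,1]>190)&(hsv[...,0]>15)&(hsv[...,0]<32)&(hsv[...,2]>90)).astype(np.uint8)
yy,xx=np.mgrid[:480,:640];m[np.hypot(xx-u[0],yy-u[1])>150]=0
n,l,st,ce=cv2.connectedComponentsWithStats(m)
for i in range(1,n):
    if st[i][4]>300:
        P=np.argwhere(l==i)[:,::-1].astype(np.float32);print(st[i],ce[i].round(1),cv2.fitLine(P,cv2.DIST_L2,0,.01,.01).ravel())
E
```

```text
lin [-0.7 -0.3 25.6] rot [-0.2  -0.31 -0.29] | at [0.5918 0.0539 0.2597] yaw 49.1 q6 -0.95 F [ 0.5  0.1 -0.4] gap 0.408
[329.39090025 302.3966684 ]
```

```bash
python3 - <<'E'
from h import *
im=cv2.imread("pics/w12.png");hsv=cv2.cvtColor(im,cv2.COLOR_BGR2HSV)
print(im.shape,[tuple(hsv[y,x]) for y,x in [(300,329),(270,329),(240,327),(230,327),(330,329),(230,400)]])
m=((hsv[...,1]>150)&(hsv[...,0]>12)&(hsv[...,0]<35)).astype(np.uint8)
n,l,st,ce=cv2.connectedComponentsWithStats(m)
for i in range(1,n):
    if st[i][4]>300: 
        P=np.argwhere(l==i)[:,::-1].astype(np.float32);print(st[i],ce[i].round(1),cv2.fitLine(P,cv2.DIST_L2,0,.01,.01).ravel().round(3))
E
```

```text
(480, 640, 3) [(np.uint8(19), np.uint8(188), np.uint8(115)), (np.uint8(20), np.uint8(185), np.uint8(178)), (np.uint8(21), np.uint8(180), np.uint8(215)), (np.uint8(20), np.uint8(182), np.uint8(202)), (np.uint8(19), np.uint8(187), np.uint8(101)), (np.uint8(20), np.uint8(98), np.uint8(217))]
[ 321   26   87   85 3010] [359.   77.4] [  0.836   0.549 359.022  77.43 ]
[ 117  106  118   80 5504] [174.7 146.9] [  0.914  -0.405 174.688 146.88 ]
[ 460  156  105   94 4717] [503.4 204.4] [  0.644   0.765 503.41  204.387]
[ 304  209   51  176 4537] [329.5 292.6] [  0.     -1.    329.479 292.615]
[   0  273  107   90 4924] [ 52.8 315.8] [  0.823  -0.568  52.791 315.848]
[438 319  40  40 714] [459.  343.8] [  0.849  -0.529 459.011 343.831]
[ 276  385   56   44 1878] [304.2 406.6] [9.86000e-01 1.64000e-01 3.04247e+02 4.06622e+02]
```

Request:
drive_tool:
  linear:
    - [0, 0, 8]
    - [0, 0, 8]
    - [0, 0, 7]
    - [0, 0, 0]
  rot:
    - [-0.2, -0.3, 0]
    - [0, 0, 0]
    - [0, 0, 0]
    - [0, 0, 0]
  hand: [35, 35, 35, 35]

```text
t: 34.9
tcp_pos: [0.5923, 0.0542, 0.2354]
tool_rot: [0.349, 0.937, 0.0, 0.0]
force: [-0.3, 0.2, -0.6]
finger_gap: 0.41
```

```bash
python3 - <<'E'
from h import *
rows(.592,.0533,.235,49.4)
E
```

```text
lin [-0.3 -0.9  0.4] rot [ 0.03  0.04 -0.29] | at [0.5923 0.0542 0.2354] yaw 49.1 q6 -0.95 F [-0.3  0.2 -0.6] gap 0.41
```

Grip and start tightening (clockwise = +z turn), descending 0.3 mm per row.

Request:
drive_tool:
  linear:
    - [0, 0, 0]
    - [0, 0, 0]
    - [0, 0, 0]
    - [0, 0, 0]
    - [0, 0, 0.3]
    - [0, 0, 0.3]
    - [0, 0, 0.3]
    - [0, 0, 0.3]
    - [0, 0, 0.3]
    - [0, 0, 0.3]
    - [0, 0, 0.3]
    - [0, 0, 0.3]
    - [0, 0, 0.3]
    - [0, 0, 0]
  rot:
    - [0, 0, 0]
    - [0, 0, 0]
    - [0, 0, 0]
    - [0, 0, 0]
    - [0, 0, 6]
    - [0, 0, 7]
    - [0, 0, 7]
    - [0, 0, 7]
    - [0, 0, 7]
    - [0, 0, 7]
    - [0, 0, 7]
    - [0, 0, 7]
    - [0, 0, 7]
    - [0, 0, 0]
  hand: [0, 0, 0, 0, 0, 0, 0, 0, 0, 0, 0, 0, 0, 0]
  force: 100

```text
t: 36.07
tcp_pos: [0.5923, 0.0538, 0.2345]
tool_rot: [0.79, 0.613, -0.001, 0.002]
force: [0.1, -1.0, -2.2]
finger_gap: 0.066
```

```bash
python3 - <<'E'
from h import *
rows(.592,.0533,.233,-15)
print(manip.sense()['ft_torque'])
E
```

```text
lin [-0.6 -0.2  1.5] rot [0.16 0.25 0.59] | at [0.5923 0.0538 0.2345] yaw -14.4 q6 0.16 F [ 0.1 -1.  -2.2] gap 0.066
[-0.05238595 -0.04374448  0.03975975]
```

Request:
drive_tool:
  linear:
    - [0, 0, 0.5]
    - [0, 0, 0.5]
    - [0, 0, 0.5]
    - [0, 0, 0.5]
    - [0, 0, 0.4]
    - [0, 0, 0.4]
    - [0, 0, 0.4]
    - [0, 0, 0]
  rot:
    - [0, 0, 7]
    - [0, 0, 7]
    - [0, 0, 7]
    - [0, 0, 7]
    - [0, 0, 7]
    - [0, 0, 7]
    - [0, 0, 7]
    - [0, 0, 0]
  hand: [0, 0, 0, 0, 0, 0, 0, 0]

```text
t: 36.73
tcp_pos: [0.5921, 0.0541, 0.2323]
tool_rot: [0.973, 0.229, -0.0, 0.004]
force: [0.0, 0.1, -2.1]
finger_gap: 0.069
```

```bash
python3 - <<'E'
from h import *
rows(.592,.0533,.232,-65)
print(manip.sense()['ft_torque'])
E
```

```text
lin [-0.4  0.7  0.4] rot [0.44 0.14 1.48] | at [0.5921 0.0541 0.2323] yaw -63.5 q6 1.02 F [ 0.   0.1 -2.1] gap 0.069
[-0.03763854 -0.06155583  0.00854168]
```

Request:
drive_tool:
  linear:
    - [0, 0, 0.4]
    - [0, 0, 0.4]
    - [0, 0, 0.4]
    - [0, 0, 0.3]
    - [0, 0, 0.2]
    - [0, 0, 0]
    - [0, 0, 0]
    - [0, 0, 0]
  rot:
    - [0.2, 0, 7]
    - [0.2, 0, 7]
    - [0, 0, 7]
    - [0, 0, 6]
    - [0, 0, 5]
    - [0, 0, 4]
    - [0, 0, 4]
    - [0, 0, 3]
  hand: [0, 0, 0, 0, 0, 0, 0, 0]
  force: 110

```text
t: 37.4
tcp_pos: [0.5921, 0.054, 0.2307]
tool_rot: [0.991, -0.132, -0.001, 0.002]
force: [0.7, 0.9, -0.2]
finger_gap: 0.063
```

```bash
python3 - <<'E'
from h import *
rows(.592,.0533,.232,-100)
print(manip.sense()['ft_torque'])
E
```

```text
lin [ 0.1  0.7 -1.3] rot [ 0.29  0.04 -5.15] | at [0.5921 0.054  0.2307] yaw -105.1 q6 1.74 F [ 0.7  0.9 -0.2] gap 0.063
[0.16631197 0.03841421 1.3916808 ]
```

Request:
drive_tool:
  linear:
    - [0, 0, 0]
    - [0, 0, 0]
    - [0, 0, 0]
    - [0, 0, -15]
    - [0, 0, -20]
    - [0, 0, -5]
    - [0, 0, 0]
  rot:
    - [0, 0, 0]
    - [0, 0, 0]
    - [0, 0, 0]
    - [0, 0, 0]
    - [0, 0, -2]
    - [0, 0, -3]
    - [0, 0, 0]
  hand: [35, 35, 35, 35, 35, 35, 35]

```text
t: 37.98
tcp_pos: [0.5923, 0.0543, 0.2722]
tool_rot: [0.997, -0.078, -0.001, 0.001]
force: [0.0, -0.5, -0.3]
finger_gap: 0.411
```

```bash
python3 - <<'E'
from h import *
rows(.592,.0533,.30,-100)
im=cams.snapshot("wrist");c=cam("wrist");cv2.imwrite("pics/w13.png",im[:,:,::-1])
hsv=cv2.cvtColor(im,cv2.COLOR_RGB2HSV)
def wing(hsv):
    m=((hsv[...,1]>150)&(hsv[...,0]>12)&(hsv[...,0]<35)).astype(np.uint8)
    n,l,st,ce=cv2.connectedComponentsWithStats(m)
    for i in range(1,n):
        if st[i][4]>300 and abs(ce[i][0]-328)<40 and st[i][3]>90:
            P=np.argwhere(l==i)[:,::-1].astype(np.float32);v=cv2.fitLine(P,cv2.DIST_L2,0,.01,.01).ravel();print(st[i],ce[i].round(1),"ang from vertical",np.degrees(np.arctan2(-v[0]*np.sign(v[1]),abs(v[1]))).round(2))
wing(hsv);wing(cv2.cvtColor(cv2.imread("pics/w2.png"),cv2.COLOR_BGR2HSV))
E
```

```text
lin [ -0.2   1.1 -27.8] rot [0.15 0.13 1.06] | at [0.5923 0.0543 0.2722] yaw -98.9 q6 1.63 F [ 0.  -0.5 -0.3] gap 0.411
[ 306  197   47  162 3475] [329.1 274.1] ang from vertical 2.54
[ 302  203   46  161 3489] [324.3 278.6] ang from vertical 1.2
```

```bash
python3 - <<'E'
from h import *
def line(im):
    hsv=cv2.cvtColor(im,cv2.COLOR_BGR2HSV)
    m=((hsv[...,1]>150)&(hsv[...,0]>12)&(hsv[...,0]<35)).astype(np.uint8)
    n,l,st,ce=cv2.connectedComponentsWithStats(m)
    i=[i for i in range(1,n) if st[i][4]>300 and abs(ce[i][0]-328)<40 and st[i][3]>90][0]
    P=np.argwhere(l==i)[:,::-1].astype(np.float32);v=cv2.fitLine(P,cv2.DIST_L2,0,.01,.01).ravel();return v[2:]+60*v[:2],v[2:]-60*v[:2]
K,Rm,tv=cam("wrist");t,r=pose();M=Rm@r.as_matrix();o=r.inv().apply(-Rm.T@tv-t)  # cam-from-tool
def cam_at(t,r):
    Rw=M@r.as_matrix().T;return K,Rw,-Rw@(np.array(t)+r.apply(o))
for f,cc in [("w2",cam_at([.5931,.0516,.2706],R.from_quat([.996,-.088,.004,0]))),("w13",cam("wrist"))]:
    a,b=[world(cc,p,.165)[:2] for p in line(cv2.imread(f"pics/{f}.png"))];d=a-b
    print(f,np.degrees(np.arctan(d[1]/d[0])).round(2))
im=cv2.imread("pics/w13.png")
# fork/stamp bearings from hung labels
c=cam("wrist");C=np.array([.592,.0533])
cams.snapshot("wrist")
for l in("hung2","stamp_red","stamp_yellow"):
  for d in cams.spot_point(l,"wrist")[:6]:
    w=world(c,d['at'],.0815)[:2];print(l,round(d['score'],2),w.round(4),np.hypot(*(w-C)).round(4),np.degrees(np.arctan2(*(w-C)[::-1])).round(1))
E
```

```text
w2 -11.39
w13 -11.42
hung2 0.82 [0.6075 0.1483] 0.0963 80.7
hung2 0.72 [ 0.5401 -0.1194] 0.1803 -106.7
hung2 0.7 [0.6811 0.085 ] 0.0946 19.6
hung2 0.59 [ 0.6623 -0.0092] 0.0941 -41.7
stamp_red 0.33 [0.6078 0.1482] 0.0962 80.6
stamp_yellow 0.74 [0.4297 0.1907] 0.2127 139.7
```

Request:
drive_tool:
  linear:
    - [0, 0, -25]
    - [0, 0, -30]
    - [0, 5, -25]
    - [3, 25, 0]
    - [3, 30, 0]
    - [3, 30, 0]
    - [3, 30, 0]
    - [3, 30, 0]
    - [3, 30, 0]
    - [3, 30, 0]
    - [3, 30, 0]
    - [3, 30, 0]
    - [3, 30, 0]
    - [3, 30, 0]
    - [3, 30, 0]
    - [0, 0, 0]
  rot:
    - [0, 0, 0]
    - [0, 0, 0]
    - [0, 0, 0]
    - [0, 0, 0]
    - [0, 0, 0]
    - [0, 0, 0]
    - [0, 0, 0]
    - [0, 0, 0]
    - [0, 0, 0]
    - [0, 0, 0]
    - [0, 0, 0]
    - [0, 0, 0]
    - [0, 0, 0]
    - [0, 0, 0]
    - [0, 0, 0]
    - [0, 0, 0]
  hand: [60, 60, 60, 60, 60, 60, 60, 60, 60, 60, 60, 60, 60, 60, 60, 60]

```text
t: 39.57
tcp_pos: [0.5661, -0.32, 0.3394]
tool_rot: [0.997, -0.078, -0.015, -0.002]
force: [0.4, 0.6, -0.1]
finger_gap: 0.705
```

```bash
python3 - <<'E'
from h import *
rows(.592,.0533,.30,-100)
a=cams.snapshot("top");c=cam("top");C=np.array([.592,.0533])
for l in("hung2","stamp_red","stamp_yellow"):
  for d in cams.spot_point(l,"top")[:6]:
    w=world(c,d['at'],.0815)[:2];print(l,round(d['score'],2),np.round(d['at']),w.round(4),np.hypot(*(w-C)).round(4),np.degrees(np.arctan2(*(w-C)[::-1])).round(1))
b=cams.snapshot("scene")
b=cv2.resize(b[165:285,310:510],(800,480),interpolation=cv2.INTER_CUBIC)[:,60:460+100]
a2=cv2.resize(a[140:300,180:360],(300,267),interpolation=cv2.INTER_CUBIC)
pad=np.zeros((480,300,3),np.uint8);pad[:267]=a2;pad[280:480]=cv2.resize(a,(300,225))[:200]
cv2.imwrite("pics/fin.png",np.hstack([b,pad])[:,:,::-1])
E
```

```text
lin [ -31.3 -372.7   40.9] rot [-0.07  1.68  1.06] | at [ 0.5661 -0.32    0.3394] yaw -98.9 q6 1.05 F [ 0.4  0.6 -0.1] gap 0.705
hung2 0.72 [273. 183.] [0.6804 0.0873] 0.0947 21.0
hung2 0.69 [250. 211.] [0.6136 0.1379] 0.0873 75.7
hung2 0.58 [380. 265.] [ 0.4983 -0.1612] 0.2341 -113.6
stamp_red 0.48 [300. 260.] [0.503  0.0198] 0.0951 -159.4
stamp_yellow 0.79 [211. 322.] [0.3612 0.2129] 0.2806 145.3
stamp_yellow 0.52 [256. 254.] [0.5143 0.1187] 0.1016 139.9
stamp_yellow 0.33 [282. 216.] [0.6037 0.0649] 0.0165 44.7
stamp_yellow 0.15 [273. 184.] [0.6795 0.0877] 0.094 21.5
```

View pics/fin.png

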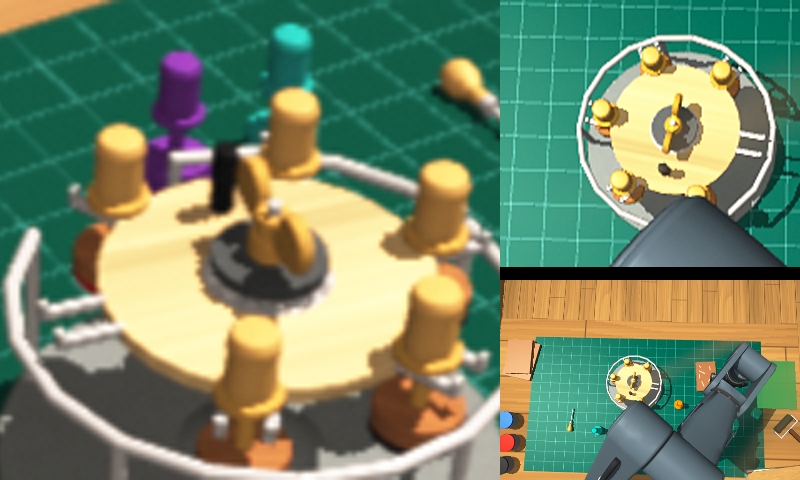

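```bash
python3 - <<'E'
from h import *
c=cam("top");C=np.array([.592,.0533])
for n,p in dict(yellow=(253.2,247.5),red=(300,253.5),h1=(241.8,206),h2=(271.8,176),h3=(313.2,183.8)).items():
    w=world(c,p,.1715)[:2];print(n,w.round(4),np.hypot(*(w-C)).round(4),np.degrees(np.arctan2(*(w-C)[::-1])).round(1))
print(order.sign_off())
E
```

```text
yellow [0.5187 0.1132] 0.0946 140.7
red [0.5086 0.0148] 0.0919 -155.2
h1 [0.6066 0.1412] 0.0891 80.6
h2 [0.6732 0.0802] 0.0856 18.3
h3 [ 0.6583 -0.0085] 0.0906 -43.0
the job is handed in; nothing more can be done
None
```

The job is handed in: the two stamps on the mat, yellow and red (there was no blue one), now hang upright in forks of their own, and the wing nut is tight again. It took about 40 s of the 210 s allowed.

- **Sequence:** I loosened the wing nut by about 2.6 rad and turned the head clockwise by its post. I hung the yellow stamp through the gap, turned the head a further 60°, and hung the red one. Then I turned the nut clockwise to its stop.
- **Nut and head:** The torque rose to about 1.4 N m at the stop, above the 0.8 N m the brief calls ample. The wings are back at their starting angle (-11.4° before and after). The head came to rest within about 2° of 150° from its start, which is a tooth position.
- **Stamps:** The last picture shows all five stamps hanging upright with the sixth fork empty. The other things on the mat that show in it look undisturbed.
- **Check that disagreed:** The detector's origin point put the yellow stamp 101.6 mm from the axis, outside the 91 to 97 mm allowed. Its handle top measured 94.6 mm and the red one's 91.9 mm. The same handle-top measure read the three untouched stamps at 86 to 91 mm, so it may read several millimetres short. I took the stamps to be seated because they hang upright and the upturned tips stop a collar at 97 mm, but I did not confirm the radius more closely than that.

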